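# Load a tin on the indexing dial and stroke it round to the lid press

## Task

Set the paint tin that stands by itself on the bench into the one empty nest of the leaning dial, fully down. Then work the dial's index lever, a full stroke and all the way back each time, exactly as often as it takes to bring that tin under the lid press, and leave the lever back at rest; do not go too far, the dial turns only one way. Leave the things lying about where they are.

Things in the scene. Friction and masses are not known exactly. Their poses are not given: they have to be found in the camera images.
- tin: the tin to load: a closed round paint tin, 62 mm diameter, 74 mm tall, about 0.18 kg, standing upright and alone on the bench in front of the flat gun kit case. Origin: centre of its underside, z up its axis.
- dial_base: fixed base of the hand-indexed dial. Origin on the bench below the centre of the dial's top; x level, away from the operator, y to their left, z up. Dial: aluminium disc, 260 mm across, top centred 150 mm above the origin, leaning 25 deg to the operator (axis (-0.423, 0, 0.906) here). Six nests 95 mm from its centre, 60 deg apart; five hold fixed tins 62-68 mm tall, the front one is empty.
- free_nest (a point): centre of the empty nest's floor, turning with the dial; z = the dial's axis, 25 deg from vertical, which a seated tin shares. The nest is a black cup: bore 67 mm across (5 mm wider than the tin), floor 3 mm above the dial's top, rim 13.5 mm above the floor and flared to 77 mm. The tin goes in along the axis.
- dial (a joint): angle of the dial (rad): 0 at the start; grows counter-clockwise seen from above (front, right, back), by 1.047 (60 degrees, one nest) with each full lever stroke. Pawls let it turn only that way; friction of about 0.4 N m holds it where it is left.
- index_lever (a joint): angle of the index lever about the dial's axis (rad): 0 at rest (handle 47 deg left of the front), 1.134 at its far stop (18 deg right of the front); the stroke is counter-clockwise seen from above. The first 0.09 rad are idle, then its pawl drives the dial, exactly one nest when taken to the far stop. About 5 N at the handle; a spring brings it back, the dial stays.
- lever_handle (a point): grip point on the lever's upright handle, moving with it on a circle of 168 mm radius about the dial's axis, 45 mm above the plane of the dial's top; z along the handle, parallel to the dial's axis; x outwards from the axis. Handle: black round grip, 23 mm across, from 2 mm below to 74 mm above that plane; the dial's edge is 38 mm inwards.
- lid_press_seat (a point): where the centre of the tin's underside is when right under the lid press: the head with a wide round rubber foot (54 mm), on a column behind the dial. The other head, a thin nozzle under a grey box, is a dot marker. They stand over the back-right nest place (2 strokes from the front) and the back-left one (4 strokes); which is where varies. They clear a seated tin by 21 mm.
- cup_a: bystander: a spray-gun cup with a conical lid, 100 mm across, 165 mm tall, left of the gun kit case. Origin at the centre of its underside.
- film_gauge: bystander: a black hand gauge lying flat, 105 x 62 x 26 mm. Origin at the centre of its underside.
- tape_roll: bystander: a roll of tape lying flat, 84 mm across, 18 mm high, just in front of the dial. Origin at the centre of its underside.
- squeeze_bottle: bystander: an upright bottle with a pointed cap, 60 mm across, 152 mm tall. Origin at the centre of its underside.
- stir_stick: bystander: a wooden stirring stick lying flat, 270 x 27 x 4 mm. Origin at the centre of its underside.
- filling_knife: bystander: a filling knife lying flat, 160 mm long. Origin at the centre of its underside.
- cup_s2: bystander: a small spray-gun cup with a conical lid, 73 mm across, 120 mm tall. Origin at the centre of its underside.

How it is judged:
By the outcome, as a careful person would: the job done as asked, in the order asked, and still so for the second after the job is handed in, with the robot touching nothing.
It also fails if it takes over 72 s, if anything falls off the work surface, if the arm or the gripper's body presses on something with over 40 N, if the wrist force passes 120 N, or if a joint passes its speed limit or range.

## Robot

A 7-joint arm with a two-finger parallel gripper is mounted at the origin on a cart in front of the work surface, level with it; the furniture and walls round the work are solid. World frame = base frame: x ahead of the robot, y to its left, z up, the work surface at z = 0. Lengths are in m, angles in rad, forces in N, time in s.
With the tool pointing down it reaches from about 0.35 to 0.9 m from the base axis. Payload 7.2 kg.
Tool frame: the origin (TCP) lies between the finger pads; the fingertips stand 25 mm ahead of it and the grasp point (between the pads) lies 6 mm ahead of it (ctrl.tip_extent is the distance from the TCP to the fingertips, in m); z points along the fingers, y is the direction in which the jaws open and shut (so a half turn about z gives the same grasp; the last joint's range is limited). The gripper opens to 88 mm and grips with 3 to 60 N. Pads are 20 mm wide; open, the fingers measure 115 mm over their backs; the gripper's body (75 mm by 178 mm) begins 61 mm behind the grasp point.
Start: joints at [1.181, 0.411, -0.013, 1.596, 0.006, 1.134, -0.082], TCP at [0.198, -0.593, 0.248] pointing down, gripper open.
Joint ranges: [-2.95, 2.95], [-0.29, 1.99], [-1.47, 1.44], [0.14, 2.54], [-1.03, 4.17], [0.13, 1.85], [-2.86, 2.86]. Speed limits (rad/s): [2.39, 2.39, 3.01, 3.01, 3.14, 3.14, 3.14].

## Interface

Orientations are given as a 3x3 rotation matrix whose columns are the frame's x, y, z axes.
In Python, from station import readout, imaging, ticket, spotter, ctrl gives the robot as it stands.
- The arm moves only by the tool carry_out, never from a script. Its argument "targets" is a list of rows, each a list of 7 numbers: the shift along the tool's x, y, z in mm, then the turn, a rotation vector about the tool's x, y, z in rad, then the finger opening in mm, from 0 to 87.8. A call has exactly 8 rows; each row is the pose to reach, as a shift and turn from the pose commanded when the call began, along the tool's axes at that moment; what a row does not reach only later rows make up. A row lasts 1/8 s, in which the tool goes at most 62.5 mm and 10.7 degrees, less where a joint would pass 70% of its speed; a pose out of reach is approached as far as the arm can. A call with a gripper value outside its range is refused whole. The fingers move at their own pace and stop on an object; the grip force is fixed at half the most. Time passes only in rows, so rows that repeat a pose let the fingers close, or fill a call up. It gives the time, the measured TCP pose, the force and the opening at its end, in the units of the state.
- readout.read_state(): the state, without advancing time (a new reading comes with each control period).
- imaging.grab_frame(name): name is "scene" or "top"; returns a dict with "img" (400x640x3 uint8, red, green, blue), "fx", "fy", "cx", "cy" (pixels), "k1" (the pictures are not rectified: a ray, as slopes to the right and down, at radius r is drawn at 1 + k1 r^2 times it, then the intrinsics apply), "camera_from_world" (4x4, takes a point from world to camera coordinates). Camera axes: x right, y up, looking along -z (the intrinsics and any distortion apply to the point x, -y, -z); pixel columns grow to the right and rows downward; lengths in m; the calibration is good to about 2 mm. A picture is of the moment at which its call begins. There is no depth.
- ticket.hand_in(): hands the job in, once; it reports no verdict.
Trained networks look in a picture, given as the dict that the camera call returned (one of the last four; its "shot" number tells which), for a name from the list of things; names that differ only in an ending like _2 or _b are one class to them, and where a whole thing is asked for, a point or a joint stands for the part that bears it (a point fixed in the world has none). Each returns a list of dicts, best first, with "p" (0 to 1); they miss things now and then, are a little off and sometimes report something else, mostly with a low value. They report only what shows in the picture. A call takes as long as a camera call.
- spotter.spot_in(picture, label): "position" ([column, row] in pixels, amid what is visible of it).
- spotter.silhouettes(picture, label): "pixels" (400x640 bool, what is visible of it) and "position" ([column, row] in pixels, amid what is visible of it).
- spotter.tip_of(picture, label): "position" ([column, row] in pixels: a listed point, or the origin of a listed thing).
The state is a dict: "clock": time; "q": joint angles; "qvel": joint speeds; "effort": joint torques, N m; "ee_pos": TCP position; "tool_rot": TCP orientation; "force": force on the tool from outside, world axes, zero at the start; "ft_torque": the same for the moment, N m; "opening": finger opening in m.
Only numpy, scipy, OpenCV 4.12 (cv2) and the standard library are available. Lean on these libraries where they do the work, as an engineer would, in place of code of your own. Each camera call takes 0.05 s, during which the arm holds its last target.

## Working session

There is one attempt and no reset: what is moved stays moved. The work goes in short steps, Python scripts to look and compute and a tool call to move; the robot and the scene stay as the last step left them, time stands still between calls to the robot, and variables do not carry over. Pictures are saved under pics/ and viewed, and the job is handed in when it is done.

Besides the shell and the picture viewer there is one more tool, called after "Emit:" as name(argument=value, ...) on one line, values as JSON. carry_out: Moves the arm, as the interface text tells. Its arguments: {"type":"object","properties":{"targets":{"type":"array"}},"required":["targets"]}

```bash
ls -la; mkdir -p pics
python3 - <<'E'
from station import readout, imaging, ticket, spotter, ctrl
import cv2, numpy as np
s=readout.read_state(); print({k:np.round(v,4).tolist() for k,v in s.items()}); print(ctrl.tip_extent)
for n in ("scene","top"):
    p=imaging.grab_frame(n)
    cv2.imwrite(f"pics/{n}0.png",p["img"][:,:,::-1])
    print(n,p["fx"],p["fy"],p["cx"],p["cy"],p["k1"],np.round(p["camera_from_world"],4).tolist())
    for l in ["tin","dial_base","free_nest","lever_handle","lid_press_seat","index_lever"]:
        r=spotter.tip_of(p,l) if l not in("index_lever",) else spotter.spot_in(p,l)
        print(l,[(np.round(d["position"],1).tolist(),round(d["p"],2)) for d in r[:3]])
E
```

```text
total 12
drwxr-xr-x  3 agent agent 4096 Dec  7 15:06 .
drwxr-xr-x 23 root  root  4096 Dec  7 15:06 ..
drwxr-xr-x  2 agent agent 4096 Dec  7 15:06 pics
{'clock': 0.0, 'q': [1.1808, 0.4119, -0.0128, 1.597, 0.0056, 1.1343, -0.0822], 'qvel': [0.0019, -0.0004, 0.0026, 0.0009, 0.0002, -0.0002, -0.0011], 'effort': [-0.0, -58.795, 0.6414, -29.107, -0.0539, 0.0184, 0.0001], 'ee_pos': [0.1975, -0.5925, 0.2468], 'tool_rot': [[0.9486, 0.3163, -0.0006], [0.3163, -0.9486, 0.0015], [-0.0001, -0.0016, -1.0]], 'force': [-0.7131, -0.2794, -0.2414], 'ft_torque': [0.0484, -0.0045, -0.017], 'opening': 0.0882}
0.025
scene 507.84426066496525 507.84426066496525 314.7983362844469 189.5856951511773 -0.05355535682124791 [[-0.6815, -0.7317, 0.0138, 0.1979], [0.4681, -0.4214, 0.7767, -0.4764], [-0.5626, 0.5357, 0.6297, -1.1239], [0.0, 0.0, 0.0, 1.0]]
tin [([287.9, 266.6], 0.66)]
dial_base [([340.8, 204.4], 0.66)]
free_nest [([347.2, 190.1], 0.82)]
lever_handle [([306.1, 200.3], 0.62)]
lid_press_seat []
index_lever [([306.0, 200.0], 0.62)]
top 504.0050838752418 504.0050838752418 312.69411273697557 197.04850385905277 -0.08800719279373859 [[-0.0131, -0.9999, -0.0028, -0.2404], [0.9804, -0.0134, 0.1966, -0.5685], [-0.1966, -0.0002, 0.9805, -1.5356], [0.0, 0.0, 0.0, 1.0]]
tin [([256.4, 230.0], 0.58)]
dial_base [([352.2, 188.3], 0.97)]
free_nest [([340.0, 210.3], 0.97)]
lever_handle [([297.6, 201.6], 0.66)]
lid_press_seat [([385.6, 175.1], 0.94)]
index_lever [([305.1, 192.1], 0.68)]
```

View pics/scene0.png

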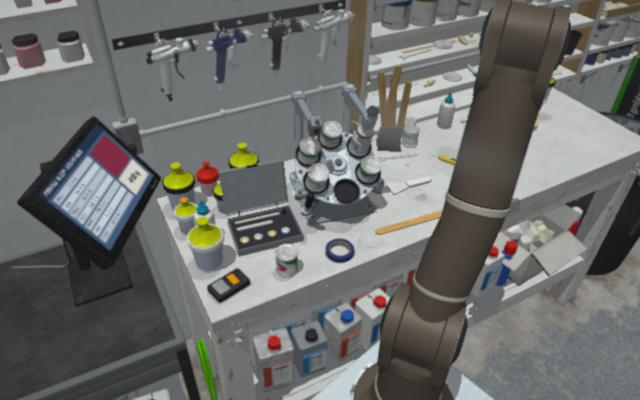

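View pics/top0.png

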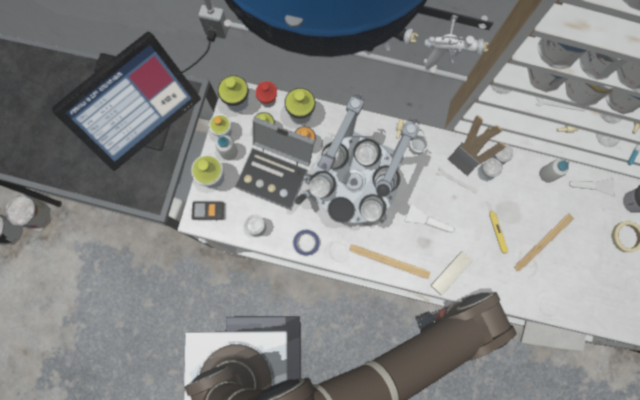

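```bash
cat > h.py <<'E'
import numpy as np, cv2
from scipy.optimize import least_squares
def unproj(p,uv):
    T=np.array(p["camera_from_world"]);R=T[:3,:3];t=T[:3,3]
    xd=np.array([(uv[0]-p["cx"])/p["fx"],(uv[1]-p["cy"])/p["fy"]])
    x=xd.copy()
    for _ in range(20): x=xd/(1+p["k1"]*(x@x))
    d=R.T@np.array([x[0],-x[1],-1.]); return -R.T@t,d/np.linalg.norm(d)
def onz(p,uv,z):
    c,d=unproj(p,uv); return c+d*(z-c[2])/d[2]
def proj(p,X):
    X=np.atleast_2d(X);T=np.array(p["camera_from_world"]);c=X@T[:3,:3].T+T[:3,3]
    s=np.c_[c[:,0],-c[:,1]]/(-c[:,2:3]); s=s*(1+p["k1"]*(s**2).sum(1,keepdims=True))
    return s*[p["fx"],p["fy"]]+[p["cx"],p["cy"]]
def tri(ps,uvs):
    A=0;b=0
    for p,uv in zip(ps,uvs):
        c,d=unproj(p,uv);M=np.eye(3)-np.outer(d,d);A=A+M;b=b+M@c
    return np.linalg.solve(A,b)
E
python3 - <<'E'
from station import imaging, spotter
from h import *
import pickle
P=[imaging.grab_frame(n) for n in("scene","top")]
pickle.dump(P,open("P.pkl","wb"))
boxes=[(210,70,420,290),(170,80,450,270)]
for n,p,(a,b,c,d) in zip("st",P,boxes):
    im=cv2.resize(p["img"][b:d,a:c,::-1],None,fx=2.7,fy=2.7,interpolation=cv2.INTER_CUBIC); cv2.imwrite(f"pics/z{n}.png",im)
for l in ["tin","dial_base","free_nest","lever_handle","lid_press_seat"]:
    r=[spotter.tip_of(p,l) for p in P]
    if all(r):
        uv=[x[0]["position"] for x in r]; X=tri(P,uv); print(l,X.round(4),[ (proj(p,X)[0]-u).round(1) for p,u in zip(P,uv)])
m=[spotter.silhouettes(p,"tin") for p in P]
for p,x in zip(P,m):
    for y in x[:2]:
        v,u=np.nonzero(y["pixels"]); print(y["p"],u.min(),u.max(),v.min(),v.max(),len(u), onz(p,(u.mean(),v.mean()),.037).round(4))
pickle.dump([x[0]["pixels"] for x in m],open("tm.pkl","wb"))
E
```

```text
tin [ 0.47   -0.0697  0.0069] [array([2. , 0.4]), array([-1.1, -1.3])]
dial_base [ 0.5911 -0.3804  0.0085] [array([-3.7, -0.9]), array([2.3, 3.1])]
lever_handle [ 0.5419 -0.2019  0.145 ] [array([0.6, 0.1]), array([-0.4, -0.5])]
0.76 275 297 244 277 657 [ 0.4783 -0.0649  0.037 ]
0.71 244 266 215 236 381 [ 0.479  -0.0646  0.037 ]
```

View pics/zs.png

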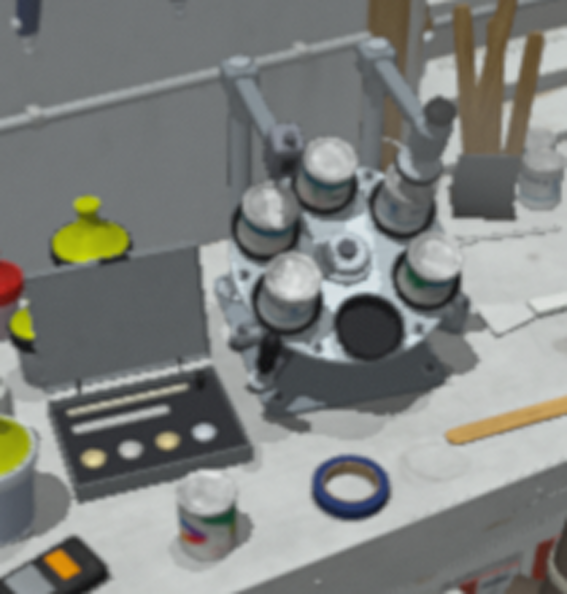

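View pics/zt.png

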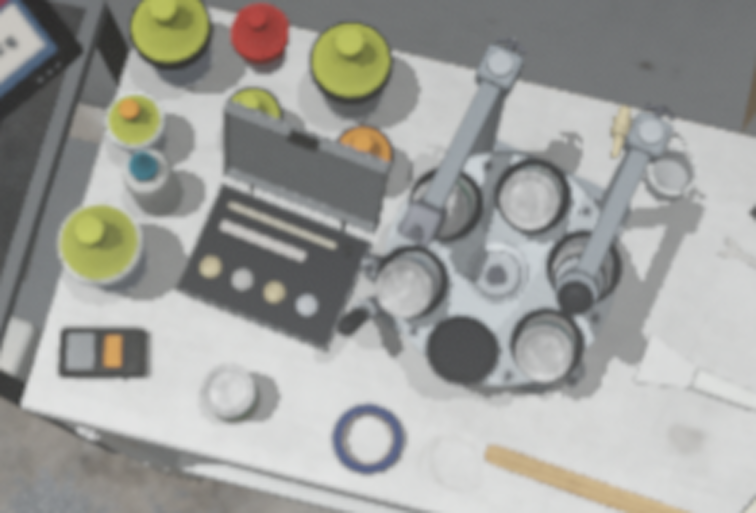

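```bash
cat >> h.py <<'E'
def dialpose(x,y,yaw):
    c,s=np.cos(yaw),np.sin(yaw); Rz=np.array([[c,-s,0],[s,c,0],[0,0,1]])
    a=np.deg2rad(25); z=np.array([-np.sin(a),0,np.cos(a)]); yy=np.array([0,1,0]); xx=np.cross(yy,z)
    return Rz@np.c_[xx,yy,z], np.array([x,y,.15])
def dp(par,r,ang,h):  # ang ccw-from-above from the front (front=-x)
    R,o=dialpose(*par); ang=np.atleast_1d(ang)
    return o+np.c_[-r*np.cos(ang),-r*np.sin(ang),0*ang+h]@R.T
E
python3 - <<'E'
from h import *
import pickle
P=pickle.load(open("P.pkl","rb"))
# dark blobs near nest
cs=[]
for p,seed,nm in zip(P,[(347,190),(341,210)],"st"):
    g=p["img"].max(2); m=(g<75).astype(np.uint8)
    n,l,st,ce=cv2.connectedComponentsWithStats(m); k=l[seed[1],seed[0]]; print(nm,st[k],ce[k],g[seed[1]-14:seed[1]+15,seed[0]].tolist()); cs.append(ce[k])
obs=[(0,cs[0],(95,0,16.5)),(1,cs[1],(95,0,16.5)),
 (0,(306.1,200.3),(168,-47,45)),(1,(297.6,201.6),(168,-47,45)),]
def f(q):
    return np.concatenate([proj(P[i],dp(q,r/1e3,np.deg2rad(a),h/1e3))[0]-uv for i,uv,(r,a,h) in obs])
s=least_squares(f,[.6,-.33,0],loss="soft_l1");q=s.x;print(q,np.rad2deg(q[2]),s.fun.round(1))
np.save("q.npy",q)
for i,(p,(a,b,c,d)) in enumerate(zip(P,[(270,70,420,240),(280,110,420,250)])):
    k=4; im=cv2.resize(p["img"][b:d,a:c,::-1],None,fx=k,fy=k,interpolation=cv2.INTER_CUBIC)
    t=np.linspace(0,2*np.pi,80)
    def dr(X,col): cv2.polylines(im,[((proj(p,X)-[a,b]+.5)*k).astype(int)],False,col,1)
    dr(dp(q,.13,t,0),(0,0,255))
    R,o=dialpose(*q)
    for j in range(6):
        cc=dp(q,.095,j*np.pi/3,.0165)[0]; dr(cc+np.c_[.0385*np.cos(t),.0385*np.sin(t),0*t]@R.T,(0,255,0))
    dr(np.r_[dp(q,.168,np.deg2rad(-47),-.002),dp(q,.168,np.deg2rad(-47),.074)],(255,0,255))
    cv2.imwrite(f"pics/o{i}.png",im)
E
```

```text
s [ 304  173   70   48 1394] [338.07101865 200.55810617] [228, 223, 164, 86, 37, 25, 24, 37, 49, 53, 52, 52, 51, 51, 51, 50, 52, 52, 51, 52, 51, 52, 51, 51, 50, 45, 43, 57, 76]
t [     0      0    640    400 233611] [334.36696046 205.08777412] [174, 114, 77, 77, 79, 79, 79, 81, 79, 80, 81, 81, 81, 81, 81, 82, 81, 82, 81, 82, 82, 83, 80, 79, 81, 91, 119, 156, 180]
[ 0.61409962 -0.34525427 -0.31693209] -18.15887118476055 [  1.2 -10.9   1.1   0.   -0.5   1.6  -4.3  -0.3]
```

View pics/o0.png

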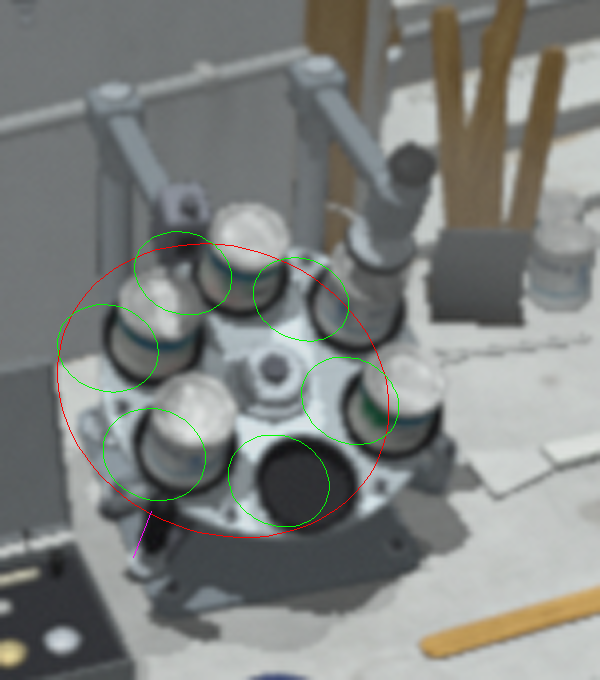

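View pics/o1.png

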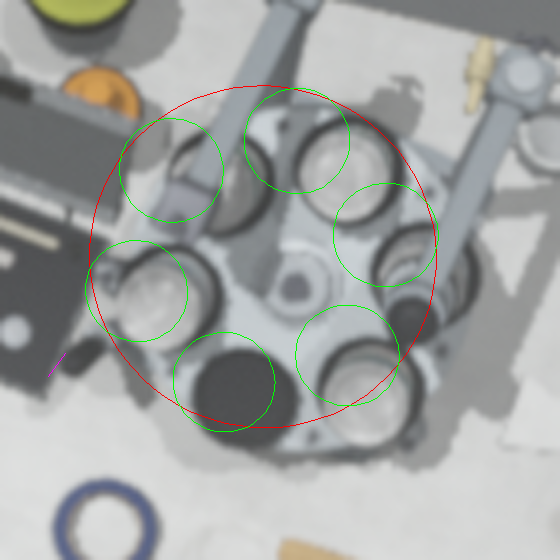

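```bash
cat > fit.py <<'E'
from h import *
import pickle
from scipy.ndimage import map_coordinates
from scipy.optimize import minimize
P=pickle.load(open("P.pkl","rb"))
top=[((244,390),0),((371,391),60),((428,275),120),((347,172),180),((220,185),240),((168,298),300)]
sc=[((305,481),0),((392,410),60),((357,300),120),((242,268),180),((153,335),240),((186,447),300)]
obs=[(1,np.array(u)/4-.5+[280,110],a) for u,a in top]+[(0,np.array(u)/4-.5+[270,70],a) for u,a in sc]
def f(q): return np.concatenate([proj(P[i],dp(q,.095,np.deg2rad(a),.0165))[0]-uv for i,uv,a in obs])
s=least_squares(f,[.6,-.36,-.3],loss="soft_l1",f_scale=2);q=s.x;print(q,s.fun.reshape(-1,2).round(1).tolist())
t=np.linspace(0,2*np.pi,72,endpoint=False)
G=[cv2.GaussianBlur(p["img"].max(2).astype(float),(0,0),.8) for p in P]
def samp(i,q,dr,j):
    R,o=dialpose(*q); cc=dp(q,.095,j*np.pi/3,.0165)[0]
    uv=proj(P[i],cc+(np.c_[np.cos(t),np.sin(t),0*t]*(.0385+dr))@R.T)
    return map_coordinates(G[i],[uv[:,1],uv[:,0]],order=1)
def cost(q,I=(0,1)):
    c=0
    for i in I:
        for j in range(6):
            d=np.clip(samp(i,q,.003,j)-samp(i,q,-.003,j),0,60)
            c-=d.mean()*(3 if j==0 else 1)
    return c
if __name__=="__main__":
    for I in [(0,1),(0,),(1,)]:
        best=min((minimize(cost,q+np.random.RandomState(k).randn(3)*[.004,.004,.03],args=(I,),method="Nelder-Mead",options=dict(xatol=1e-4,fatol=1e-3,initial_simplex=None)) for k in range(12)),key=lambda r:r.fun)
        print(I,best.x.round(4),best.fun.round(1),cost(q,I))
        if I==(0,1): qb=best.x
    print("deg",np.rad2deg(qb[2]))
    np.save("q.npy",qb); q=qb
    for i,(p,(a,b,c,d)) in enumerate(zip(P,[(270,70,420,240),(280,110,420,250)])):
        k=4; im=cv2.resize(p["img"][b:d,a:c,::-1],None,fx=k,fy=k,interpolation=cv2.INTER_CUBIC)
        tt=np.linspace(0,2*np.pi,80)
        def dr(X,col): cv2.polylines(im,[((proj(p,X)-[a,b]+.5)*k).astype(int)],False,col,1)
        dr(dp(q,.13,tt,0),(0,0,255))
        R,o=dialpose(*q)
        for j in range(6):
            cc=dp(q,.095,j*np.pi/3,.0165)[0]; dr(cc+np.c_[.0385*np.cos(tt),.0385*np.sin(tt),0*tt]@R.T,(0,255,0))
        dr(np.r_[dp(q,.168,np.deg2rad(-47),-.002),dp(q,.168,np.deg2rad(-47),.074)],(255,0,255))
        cv2.imwrite(f"pics/p{i}.png",im)
E
python3 fit.py
```

```text
[ 0.59515984 -0.37253571 -0.45922271] [[0.1, 2.6], [-0.1, 0.1], [-0.8, 0.5], [0.6, -0.2], [0.3, -0.5], [0.6, 0.0], [0.4, -0.1], [-0.3, -0.6], [-0.5, 0.7], [-0.8, -0.1], [-0.1, 0.0], [-0.4, -0.9]]
(0, 1) [ 0.5956 -0.3732 -0.4643] -497.9 -495.3701469699255
(0,) [ 0.5892 -0.3663 -0.4593] -290.2 -230.8925675963129
(1,) [ 0.5971 -0.3734 -0.4602] -276.5 -264.4775793736126
deg -26.601950825309363
```

View pics/p0.png

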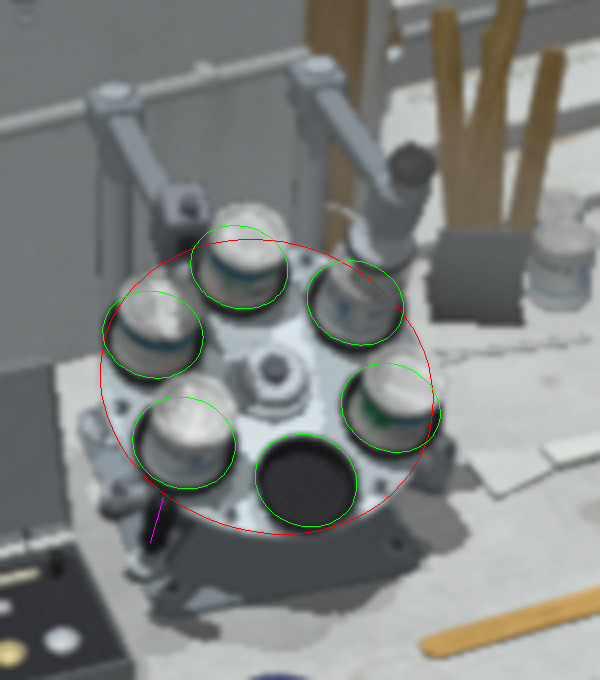

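View pics/p1.png

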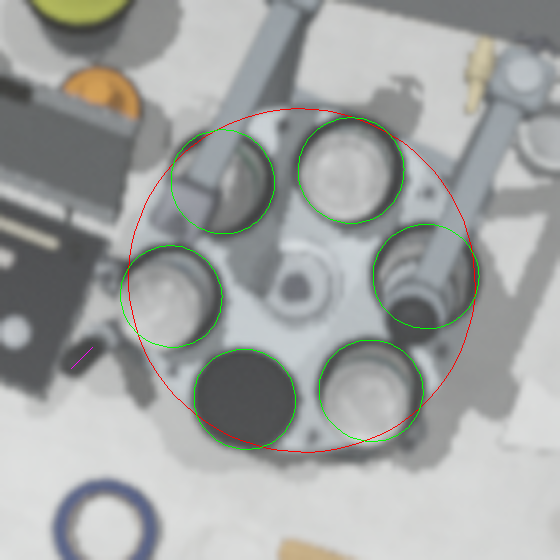

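```bash
cat > fit2.py <<'E'
from fit import *
def pts(q,dr,j):
    R,o=dialpose(*q); cc=dp(q,.095,j*np.pi/3,.0165)[0]
    return cc,cc+(np.c_[np.cos(t),np.sin(t),0*t]*(.0385+dr))@R.T
def cost2(q,I=(0,1),J=(0,1,2,3,4,5)):
    c=0
    for i in I:
        C=-np.array(P[i]["camera_from_world"])[:3,:3].T@np.array(P[i]["camera_from_world"])[:3,3]
        for j in J:
            a,X0=pts(q,-.003,j);_,X1=pts(q,.003,j)
            w=((X0-a)@(C-a)<0) if j==0 else ((X0-a)@(C-a)<.015*np.linalg.norm(C-a)*.5)
            # for filled nests only sides
            if j: w&=((X0-a)@(C-a)>-.012*np.linalg.norm(C-a))
            v=[map_coordinates(G[i],[u[:,1],u[:,0]],order=1) for u in (proj(P[i],X0),proj(P[i],X1))]
            d=np.clip(v[1]-v[0],0,60); c-=(d*w).sum()/w.sum()*(3 if j==0 else 1)
    return c
for I,J in [((0,1),range(6)),((0,),range(6)),((1,),range(6)),((0,1),(0,))]:
    best=min((minimize(cost2,q+np.random.RandomState(k).randn(3)*[.004,.004,.02],args=(I,J),method="Nelder-Mead",options=dict(xatol=1e-4,fatol=1e-3)) for k in range(12)),key=lambda r:r.fun)
    print(I,J,best.x.round(4),best.fun.round(1), "nest",dp(best.x,.095,0,.003)[0].round(4))
M=pickle.load(open("tm.pkl","rb"))
def sil(p,xy,R=np.eye(3),z=0):
    pp=[]
    for zz in (0,.074): pp.append(np.r_[xy,z]+(np.c_[.031*np.cos(t),.031*np.sin(t),0*t+zz])@R.T)
    h=cv2.convexHull((proj(p,np.vstack(pp))).astype(np.float32))
    m=np.zeros((1600,2560),np.uint8); cv2.fillConvexPoly(m,((h+.5)*4).astype(np.int32),255); return cv2.resize(m,(640,400),interpolation=cv2.INTER_AREA)/255.
def ct(xy,I=(0,1)): return sum(np.abs(sil(P[i],xy)-M[i]).sum() for i in I)
for I in [(0,1),(0,),(1,)]:
    r=min((minimize(ct,np.array([.478,-.065])+d,args=(I,),method="Nelder-Mead",options=dict(initial_simplex=np.array([.478,-.065])+d+np.array([[0,0],[.004,0],[0,.004]]))) for d in ([0,0],[.002,-.002])),key=lambda r:r.fun); print(I,r.x,r.fun)
E
python3 fit2.py
```

```text
[ 0.59515984 -0.37253571 -0.45922271] [[0.1, 2.6], [-0.1, 0.1], [-0.8, 0.5], [0.6, -0.2], [0.3, -0.5], [0.6, 0.0], [0.4, -0.1], [-0.3, -0.6], [-0.5, 0.7], [-0.8, -0.1], [-0.1, 0.0], [-0.4, -0.9]]
(0, 1) range(0, 6) [ 0.5946 -0.3735 -0.467 ] -643.3 nest [ 0.5166 -0.3341  0.1126]
(0,) range(0, 6) [ 0.5909 -0.3692 -0.4541] -390.2 nest [ 0.5123 -0.3309  0.1126]
(1,) range(0, 6) [ 0.596  -0.3729 -0.4619] -267.4 nest [ 0.5178 -0.3339  0.1126]
(0, 1) (0,) [ 0.595  -0.3712 -0.4427] -339.1 nest [ 0.5161 -0.3338  0.1126]
(0, 1) [ 0.47783114 -0.06529864] 78.95294117647059
(0,) [ 0.47756031 -0.06499778] 58.462745098039214
(1,) [ 0.47776953 -0.06516992] 19.788235294117648
```

```bash
cat >> h.py <<'E'
from scipy.spatial.transform import Rotation as Rot
Q=np.array([.5946,-.373,-.463])
def toolR(yaz_deg):  # tool pointing down, y azimuth
    a=np.deg2rad(yaz_deg); y=np.array([np.cos(a),np.sin(a),0]); z=np.array([0,0,-1.]); return np.c_[np.cross(y,z),y,z]
def dialR(ccw_deg,q=Q): # tool z=-axis, y = dial inward dir turned ccw
    R,o=dialpose(*q); a=np.deg2rad(ccw_deg); y=R@[np.cos(a),np.sin(a),0]; z=-R[:,2]; return np.c_[np.cross(y,z),y,z]
def rel(st,pos,R):
    R0=np.array(st["tool_rot"]); return np.r_[R0.T@(np.array(pos)-st["ee_pos"])*1000, Rot.from_matrix(R0.T@R).as_rotvec()]
def show(st,pos,R,tag=""):
    r=rel(st,pos,R); print(tag,r[:3].round(1).tolist(),r[3:].round(3).tolist()," dist",np.linalg.norm(r[:3]).round(),"ang",np.rad2deg(np.linalg.norm(r[3:])).round(1))
E
python3 - <<'E'
from station import readout
from h import *
import pickle
P=pickle.load(open("P.pkl","rb"))
o=lambda u,a,b:(u[0]/2.7+a-.3,u[1]/2.7+b-.3)
for s,t in [((200,248),(393,165)),((25,275),(228,105))]:
    print("lid",tri(P,[o(s,210,70),o(t,170,80)]).round(3))
print("hub",tri(P,[(273/4+270-.5,365/4+70-.5),(296/4+280-.5,287/4+110-.5)]).round(3), dp(Q,0,0,0))
print("blackknob",tri(P,[(412/4+270-.5,165/4+70-.5),(412/4+280-.5,318/4+110-.5)]).round(3))
print("leftbox",tri(P,[(185/4+270-.5,205/4+70-.5),(190/4+280-.5,205/4+110-.5)]).round(3))
for a in (-47,18): print("handle",dp(Q,.168,np.deg2rad(a),.045).round(3))
st=readout.read_state()
show(st,(.40,-.26,.25),toolR(-35),"mid"); show(st,(.478,-.065,.20),toolR(-8),"above")
E
```

```text
lid [ 0.717 -0.26   0.152]
lid [ 0.789 -0.073  0.167]
hub [ 0.588 -0.369  0.172] [[ 0.5946 -0.373   0.15  ]]
blackknob [ 0.523 -0.429  0.352]
leftbox [ 0.604 -0.288  0.339]
handle [[ 0.54  -0.208  0.142]]
handle [[ 0.425 -0.346  0.123]]
mid [297.2, -251.8, -2.4] [0.0, 0.0, -0.638]  dist 390.0 ang 36.6
above [432.9, -412.2, 47.6] [0.0, 0.0, -1.109]  dist 600.0 ang 63.6
```

Emit:
carry_out(targets=[[43, -41, 0, 0, 0, -0.11, 87], [87, -82, 0, 0, 0, -0.22, 87], [130, -124, 0, 0, 0, -0.33, 87], [173, -165, 0, 0, 0, -0.44, 87], [216, -206, 0, 0, 0, -0.55, 87], [260, -247, 0, 0, 0, -0.66, 87], [303, -288, 0, 0, 0, -0.78, 87], [346, -330, 0, 0, 0, -0.89, 87]])

```text
clock: 2.4
ee_pos: [0.4223, -0.1688, 0.2481]
tool_rot: [[0.348, 0.937, 0.001], [0.937, -0.348, -0.001], [-0.0, 0.001, -1.0]]
force: [0.6, -0.5, 0.8]
opening: 0.0867
```

Run:
```python
from station import readout
from h import *
st=readout.read_state();print(st["q"],st["clock"])
show(st,(.478,-.065,.16),toolR(-8),"above")
```

```text
[ 0.67741481  0.14911572 -0.44449388  1.96601073  0.07468837  1.04081036
 -0.15611278] 2.4
above [116.8, 16.0, 88.1] [0.001, 0.0, -0.216]  dist 147.0 ang 12.4
```

Emit:
carry_out(targets=[[40, 5, 0, 0, 0, -0.08, 87], [80, 11, 20, 0, 0, -0.15, 87], [117, 16, 55, 0, 0, -0.216, 87], [117, 16, 88, 0, 0, -0.216, 87], [117, 16, 88, 0, 0, -0.216, 87], [117, 16, 88, 0, 0, -0.216, 87], [117, 16, 88, 0, 0, -0.216, 87], [117, 16, 88, 0, 0, -0.216, 87]])

```text
clock: 3.4
ee_pos: [0.4781, -0.067, 0.1607]
tool_rot: [[0.143, 0.99, 0.002], [0.99, -0.143, -0.001], [-0.0, 0.002, -1.0]]
force: [-0.3, 0.1, 0.5]
opening: 0.0868
```

Run:
```python
from station import readout,imaging
from h import *
st=readout.read_state()
for n in("scene","top"):
    p=imaging.grab_frame(n); a,b,c,d=(220,130,370,300) if n=="scene" else (200,150,340,280)
    cv2.imwrite(f"pics/g{n}.png",cv2.resize(p["img"][b:d,a:c,::-1],None,fx=3.5,fy=3.5,interpolation=cv2.INTER_CUBIC))
show(st,(.478,-.065,.064),toolR(-8),"grasp")
```

```text
grasp [2.0, -0.6, 96.7] [0.002, 0.0, -0.004]  dist 97.0 ang 0.3
```

View pics/gscene.png

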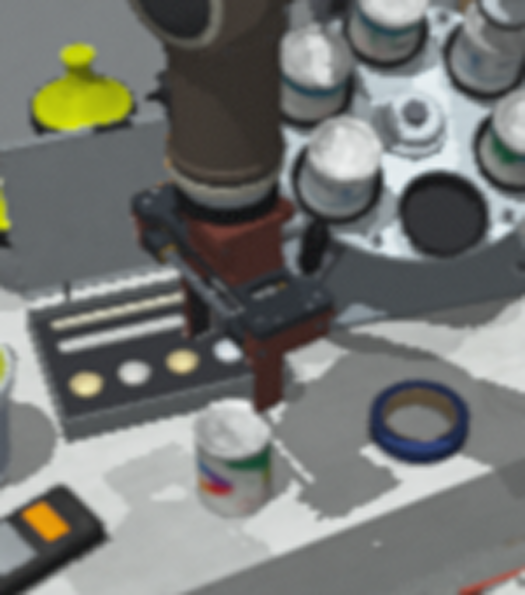

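View pics/gtop.png

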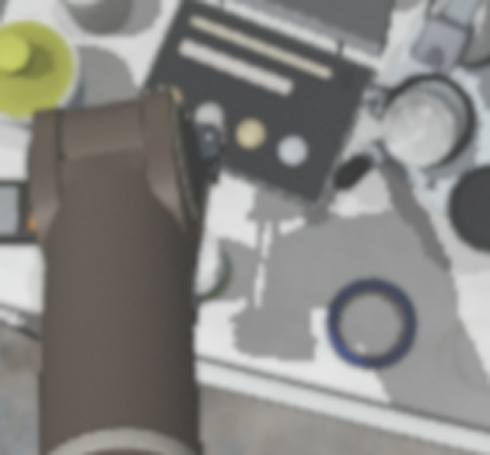

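Emit:
carry_out(targets=[[2, 0, 40, 0, 0, 0, 87], [2, 0, 75, 0, 0, 0, 87], [2, 0, 97, 0, 0, 0, 87], [2, 0, 97, 0, 0, 0, 87], [2, 0, 97, 0, 0, 0, 55], [2, 0, 97, 0, 0, 0, 55], [2, 0, 97, 0, 0, 0, 55], [2, 0, 97, 0, 0, 0, 55]])

```text
clock: 4.5
ee_pos: [0.4786, -0.0647, 0.0635]
tool_rot: [[0.143, 0.99, 0.002], [0.99, -0.143, -0.001], [-0.0, 0.002, -1.0]]
force: [-0.8, -0.5, 7.2]
opening: 0.0618
```

Run:
```python
from station import readout
from h import *
st=readout.read_state();print(st["force"],st["q"])
R,o=dialpose(*Q); n=dp(Q,.095,0,.003)[0]
show(st,(.46,-.10,.26),toolR(-12),"lift")
show(st,n+R[:,2]*.1935,dialR(0),"pre")
print(n+R[:,2]*.1935)
```

```text
[-0.79241426 -0.45472704  7.21116984] [ 0.40503977  0.4721301  -0.46025567  2.08144588  0.33782357  0.65736482
 -0.42488189]
lift [-37.6, -13.0, -196.5] [0.002, 0.0, 0.066]  dist 201.0 ang 3.8
pre [-235.5, -1.3, -224.4] [-0.431, -0.07, 0.315]  dist 325.0 ang 30.8
[ 0.44326429 -0.29745462  0.28794075]
```

Emit:
carry_out(targets=[[0, 0, -10, 0, 0, 0, 55], [0, 0, -50, 0, 0, 0, 55], [0, 0, -100, 0, 0, 0, 55], [0, 0, -150, 0, 0, 0, 55], [0, 0, -200, 0, 0, 0, 55], [-20, 0, -224, 0, 0, 0, 55], [-50, 0, -224, -0.05, -0.01, 0.05, 55], [-80, 0, -224, -0.1, -0.02, 0.1, 55]])

```text
clock: 5.5
ee_pos: [0.466, -0.1444, 0.2873]
tool_rot: [[0.242, 0.965, 0.096], [0.97, -0.24, -0.04], [-0.015, 0.103, -0.995]]
force: [-0.3, 0.2, -2.1]
opening: 0.0621
```

Run:
```python
from station import readout
from h import *
st=readout.read_state();print(st["q"])
R,o=dialpose(*Q); n=dp(Q,.095,0,.003)[0]
show(st,n+R[:,2]*.1935,dialR(0),"pre")
```

```text
[ 0.65338747  0.11554346 -0.50333817  1.91185601  0.09333312  1.02914109
 -0.13267104]
pre [-154.0, 14.8, 3.2] [-0.331, -0.044, 0.215]  dist 155.0 ang 22.7
```

Emit:
carry_out(targets=[[-30, 3, 0, -0.07, -0.01, 0.04, 55], [-65, 6, 0, -0.14, -0.02, 0.09, 55], [-100, 10, 1, -0.21, -0.03, 0.14, 55], [-130, 12, 2, -0.28, -0.04, 0.18, 55], [-154, 15, 3, -0.331, -0.044, 0.215, 55], [-154, 15, 3, -0.331, -0.044, 0.215, 55], [-154, 15, 3, -0.331, -0.044, 0.215, 55], [-154, 15, 3, -0.331, -0.044, 0.215, 55]])

```text
clock: 6.5
ee_pos: [0.4446, -0.2958, 0.2877]
tool_rot: [[0.444, 0.813, 0.377], [0.896, -0.402, -0.187], [-0.0, 0.421, -0.907]]
force: [0.6, -0.5, -1.3]
opening: 0.0617
```

```bash
cat > look.py <<'E'
import sys
from station import readout,imaging
from h import *
tag=sys.argv[1]; st=readout.read_state()
R0=np.array(st["tool_rot"]); 
import pickle
PP=[]
for n in("scene","top"):
    p=imaging.grab_frame(n); PP.append(p); a,b,c,d=(260,70,420,240) if n=="scene" else (270,110,420,250)
    im=cv2.resize(p["img"][b:d,a:c,::-1],None,fx=3.5,fy=3.5,interpolation=cv2.INTER_CUBIC)
    cv2.imwrite(f"pics/{tag}{n}r.png",im)
    t=np.linspace(0,2*np.pi,80)
    def dr(X,col): cv2.polylines(im,[((proj(p,X)-[a,b]+.5)*3.5).astype(int)],False,col,1)
    for h in (0,.074):
        u=st["ee_pos"]+R0[:,2]*(.0635-h); dr(u+np.c_[.031*np.cos(t),.031*np.sin(t),0*t]@R0.T,(0,255,0))
    R,o=dialpose(*Q); cc=dp(Q,.095,0,.0165)[0]; dr(cc+np.c_[.0385*np.cos(t),.0385*np.sin(t),0*t]@R.T,(0,0,255))
    cv2.imwrite(f"pics/{tag}{n}.png",im)
pickle.dump(PP,open("PP.pkl","wb"))
n=dp(Q,.095,0,.003)[0]
for h in (.1035,.0635+.03,.0635+.015,.0635): show(st,n+R[:,2]*h,dialR(0),f"h{h:.4f}")
E
python3 look.py n1
```

```text
h0.1035 [-2.1, -0.2, 89.5] [-0.002, -0.001, 0.003]  dist 90.0 ang 0.2
h0.0935 [-2.2, -0.2, 99.5] [-0.002, -0.001, 0.003]  dist 100.0 ang 0.2
h0.0785 [-2.2, -0.2, 114.5] [-0.002, -0.001, 0.003]  dist 115.0 ang 0.2
h0.0635 [-2.2, -0.1, 129.5] [-0.002, -0.001, 0.003]  dist 130.0 ang 0.2
```

View pics/n1scene.png

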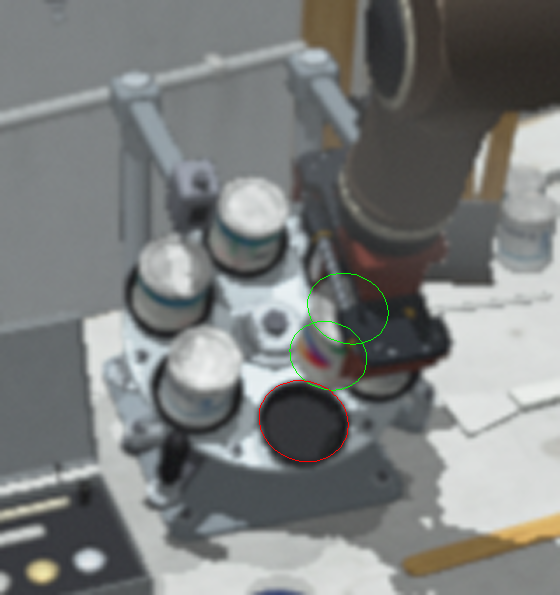

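View pics/n1top.png

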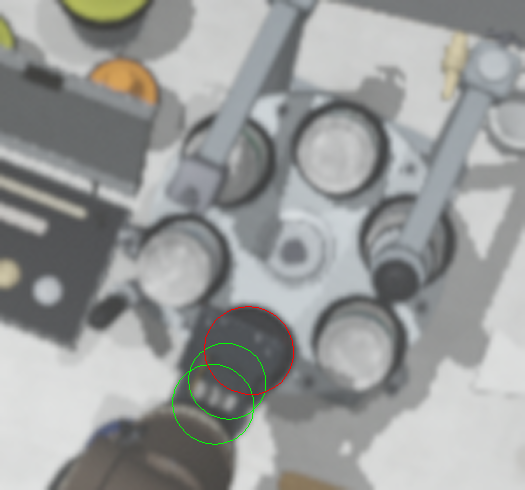

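Emit:
carry_out(targets=[[-2, 0, 25, 0, 0, 0, 55], [-2, 0, 50, 0, 0, 0, 55], [-2, 0, 75, 0, 0, 0, 55], [-2, 0, 95, 0, 0, 0, 55], [-2, 0, 107, 0, 0, 0, 55], [-2, 0, 107, 0, 0, 0, 55], [-2, 0, 107, 0, 0, 0, 55], [-2, 0, 107, 0, 0, 0, 55]])

```text
clock: 7.6
ee_pos: [0.4837, -0.3189, 0.1913]
tool_rot: [[0.446, 0.812, 0.378], [0.895, -0.404, -0.189], [-0.001, 0.422, -0.906]]
force: [-0.5, 0.2, -1.5]
opening: 0.0618
```

```bash
python3 look.py n2
```

```text
h0.1035 [1.2, -0.6, -16.9] [-0.0, 0.0, 0.001]  dist 17.0 ang 0.1
h0.0935 [1.2, -0.6, -6.9] [-0.0, 0.0, 0.001]  dist 7.0 ang 0.1
h0.0785 [1.2, -0.6, 8.1] [-0.0, 0.0, 0.001]  dist 8.0 ang 0.1
h0.0635 [1.2, -0.6, 23.1] [-0.0, 0.0, 0.001]  dist 23.0 ang 0.1
```

View pics/n2scene.png

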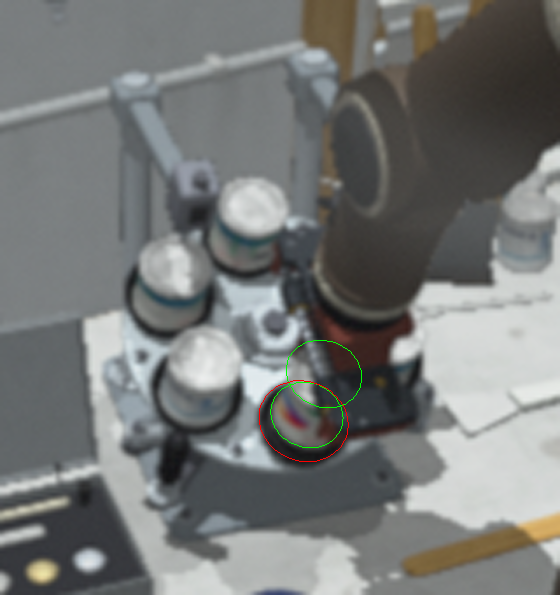

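View pics/n2scener.png

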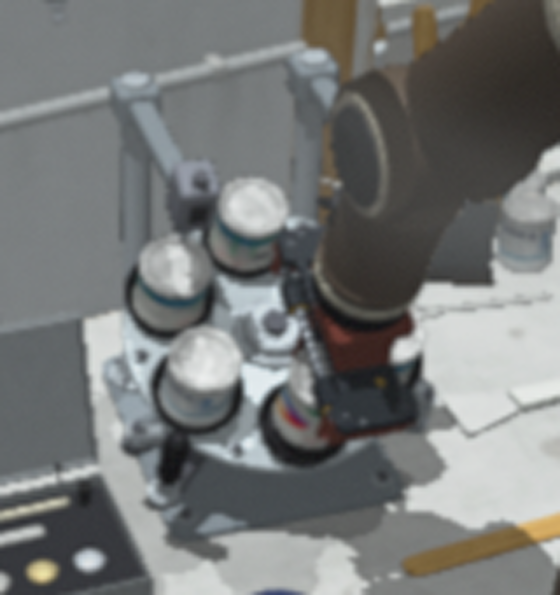

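View pics/n2top.png

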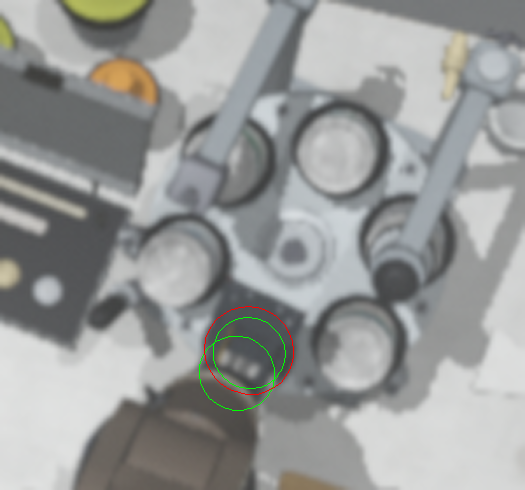

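Emit:
carry_out(targets=[[1, -0.5, 3, 0, 0, 0, 55], [1, -0.5, 6, 0, 0, 0, 55], [1, -0.5, 9, 0, 0, 0, 55], [1, -0.5, 12, 0, 0, 0, 55], [1, -0.5, 14, 0, 0, 0, 55], [1, -0.5, 16, 0, 0, 0, 55], [1, -0.5, 17, 0, 0, 0, 55], [1, -0.5, 17, 0, 0, 0, 55]])

```text
clock: 8.7
ee_pos: [0.4903, -0.3208, 0.1749]
tool_rot: [[0.445, 0.812, 0.378], [0.895, -0.404, -0.188], [-0.0, 0.422, -0.907]]
force: [0.8, 0.6, -1.6]
opening: 0.0618
```

Emit:
carry_out(targets=[[0, 0, 1, 0, 0, 0, 55], [0, 0, 2, 0, 0, 0, 55], [0, 0, 3, 0, 0, 0, 55], [0, 0, 4, 0, 0, 0, 55], [0, 0, 4.5, 0, 0, 0, 55], [0, 0, 5, 0, 0, 0, 55], [0, 0, 5.5, 0, 0, 0, 55], [0, 0, 5.5, 0, 0, 0, 55]])

```text
clock: 9.7
ee_pos: [0.4924, -0.3219, 0.17]
tool_rot: [[0.445, 0.812, 0.378], [0.895, -0.404, -0.188], [-0.0, 0.422, -0.907]]
force: [4.1, 1.0, 0.7]
opening: 0.0618
```

```bash
python3 look.py n3
```

```text
h0.1035 [-0.1, 0.1, -40.1] [-0.001, -0.0, 0.001]  dist 40.0 ang 0.1
h0.0935 [-0.1, 0.1, -30.1] [-0.001, -0.0, 0.001]  dist 30.0 ang 0.1
h0.0785 [-0.1, 0.1, -15.1] [-0.001, -0.0, 0.001]  dist 15.0 ang 0.1
h0.0635 [-0.1, 0.1, -0.1] [-0.001, -0.0, 0.001]  dist 0.0 ang 0.1
```

View pics/n3scener.png

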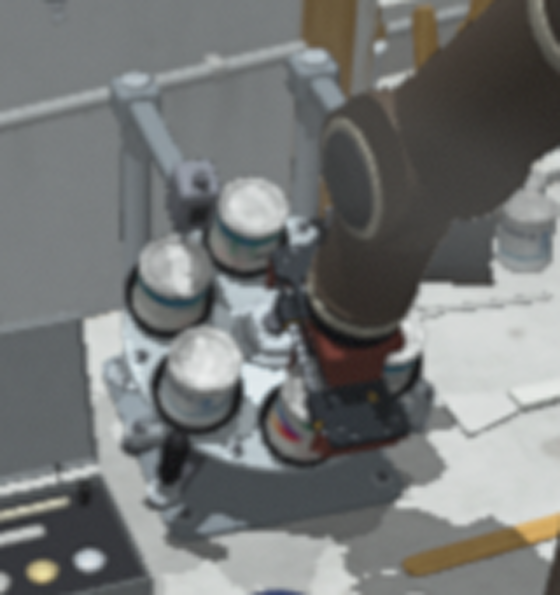

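Emit:
carry_out(targets=[[0, 0.7, 0, 0, 0, 0, 55], [0, 1.3, 0, 0, 0, 0, 55], [0, 1.3, 1, 0, 0, 0, 55], [0, 1.3, 1.5, 0, 0, 0, 55], [0, 1.3, 2, 0, 0, 0, 55], [0, 1.3, 2.5, 0, 0, 0, 55], [0, 1.3, 3, 0, 0, 0, 55], [0, 1.3, 3, 0, 0, 0, 55]])

```text
clock: 10.8
ee_pos: [0.4927, -0.3224, 0.1692]
tool_rot: [[0.446, 0.813, 0.375], [0.895, -0.404, -0.189], [-0.002, 0.42, -0.907]]
force: [-20.6, 13.4, 29.9]
opening: 0.0617
```

Emit:
carry_out(targets=[[0, -0.5, -2.5, 0, 0, 0, 55], [0, -0.5, -2.5, 0, 0, 0, 64], [0, -0.5, -2.5, 0, 0, 0, 72], [0, -0.5, -2.5, 0, 0, 0, 76], [0, -0.5, -2.5, 0, 0, 0, 76], [0, -0.5, -2.5, 0, 0, 0, 76], [0, -0.5, -10, 0, 0, 0, 76], [0, -0.5, -25, 0, 0, 0, 76]])

```text
clock: 11.8
ee_pos: [0.484, -0.3177, 0.1904]
tool_rot: [[0.445, 0.812, 0.376], [0.895, -0.404, -0.187], [-0.0, 0.42, -0.907]]
force: [-0.4, -0.1, -0.0]
opening: 0.0764
```

```bash
python3 look.py n4
python3 - <<'E'
from station import readout
from h import *
st=readout.read_state(); R,o=dialpose(*Q); n=dp(Q,.095,0,.003)[0]
show(st,n+R[:,2]*.22,dialR(0),"up")
f=np.deg2rad(-47)
for h in (.13,): show(st,dp(Q,.168,f,h)[0],dialR(43),"prehandle"); print(dp(Q,.168,f,h)[0])
E
```

```text
h0.1035 [-0.1, -0.1, -17.7] [-0.002, -0.0, 0.002]  dist 18.0 ang 0.2
h0.0935 [-0.1, -0.0, -7.7] [-0.002, -0.0, 0.002]  dist 8.0 ang 0.2
h0.0785 [-0.1, 0.0, 7.3] [-0.002, -0.0, 0.002]  dist 7.0 ang 0.2
h0.0635 [-0.1, 0.0, 22.3] [-0.002, -0.0, 0.002]  dist 22.0 ang 0.2
up [0.1, -1.4, -132.8] [0.001, 0.001, 0.001]  dist 133.0 ang 0.1
prehandle [123.1, -20.9, -39.9] [0.001, 0.001, -0.749]  dist 131.0 ang 42.9
[ 0.50741258 -0.19215133  0.21939822]
```

View pics/n4scene.png

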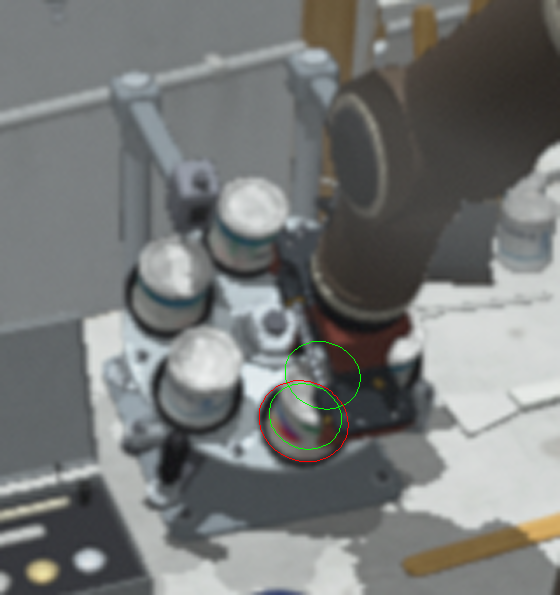

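Emit:
carry_out(targets=[[0, 0, -35, 0, 0, 0, 76], [0, 0, -75, 0, 0, 0, 76], [25, -5, -75, 0, 0, -0.15, 70], [50, -10, -75, 0, 0, -0.3, 60], [75, -14, -75, 0, 0, -0.45, 55], [100, -18, -75, 0, 0, -0.6, 50], [123, -21, -70, 0, 0, -0.749, 50], [123, -21, -60, 0, 0, -0.749, 50]])

```text
clock: 12.9
ee_pos: [0.5004, -0.1869, 0.2361]
tool_rot: [[-0.228, 0.897, 0.379], [0.93, 0.316, -0.188], [-0.288, 0.31, -0.906]]
force: [0.1, -0.3, 0.1]
opening: 0.0502
```

```bash
cat > look2.py <<'E'
import sys
from station import readout,imaging
from h import *
tag=sys.argv[1]; phi=float(sys.argv[2]); st=readout.read_state()
R0=np.array(st["tool_rot"])
for n in("scene","top"):
    p=imaging.grab_frame(n); a,b,c,d=(260,70,420,240) if n=="scene" else (270,110,420,250)
    im=cv2.resize(p["img"][b:d,a:c,::-1],None,fx=3.5,fy=3.5,interpolation=cv2.INTER_CUBIC)
    cv2.imwrite(f"pics/{tag}{n}r.png",im)
    t=np.linspace(0,2*np.pi,80); R,o=dialpose(*Q)
    def dr(X,col): cv2.polylines(im,[((proj(p,X)-[a,b]+.5)*3.5).astype(int)],False,col,1)
    for h in (-.002,.074): dr(dp(Q,.168,np.deg2rad(phi),h)+np.c_[.0115*np.cos(t),.0115*np.sin(t),0*t]@R.T,(0,0,255))
    for s in (-1,1):
        e=st["ee_pos"]+R0[:,2]*.025+R0[:,1]*s*st["opening"]/2; dr(np.array([e+R0[:,0]*.01,e-R0[:,0]*.01]),(0,255,0))
    cv2.imwrite(f"pics/{tag}{n}.png",im)
f=np.deg2rad(phi)
for h in (.11,.07,.062): show(st,dp(Q,.168,f,h)[0],dialR(90+phi),f"h{h}")
print(st["q"],st["force"])
E
python3 look2.py l1 -47
```

```text
h0.11 [-1.7, -0.6, 38.8] [0.001, -0.001, 0.002]  dist 39.0 ang 0.1
h0.07 [-1.7, -0.6, 78.8] [0.001, -0.001, 0.002]  dist 79.0 ang 0.1
h0.062 [-1.7, -0.6, 86.8] [0.001, -0.001, 0.002]  dist 87.0 ang 0.1
[ 0.69485998  0.09785938 -0.52124945  2.1408536   0.33570917  0.51613573
  0.21630625] [ 0.06397318 -0.28817476  0.09699963]
```

View pics/l1scene.png

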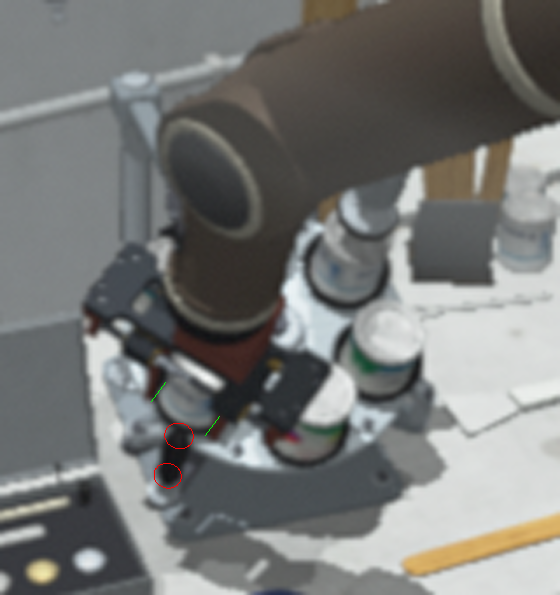

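View pics/l1top.png

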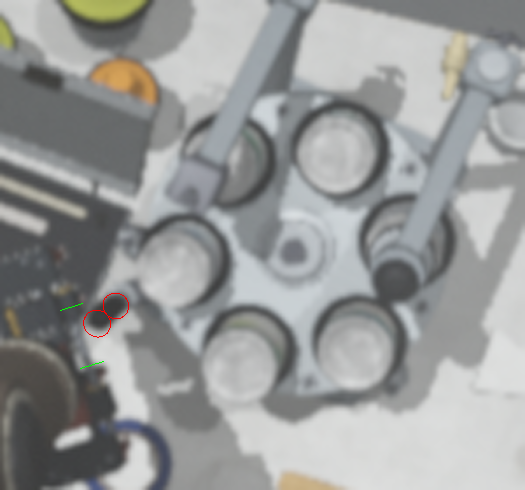

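Emit:
carry_out(targets=[[-1.7, -0.6, 25, 0, 0, 0, 50], [-1.7, -0.6, 50, 0, 0, 0, 50], [-1.7, -0.6, 70, 0, 0, 0, 50], [-1.7, -0.6, 81, 0, 0, 0, 50], [-1.7, -0.6, 81, 0, 0, 0, 40], [-1.7, -0.6, 81, 0, 0, 0, 32], [-1.7, -0.6, 81, 0, 0, 0, 30], [-1.7, -0.6, 81, 0, 0, 0, 30]])

```text
clock: 14.0
ee_pos: [0.53, -0.2053, 0.163]
tool_rot: [[-0.226, 0.898, 0.378], [0.931, 0.314, -0.189], [-0.288, 0.309, -0.907]]
force: [0.6, 0.1, -0.3]
opening: 0.0301
```

```bash
python3 look2.py l2 -47;  python3 - <<'E'
from station import readout
from h import *
st=readout.read_state()
p0=dp(Q,.168,np.deg2rad(-47),.068)[0]
for phi in (-40,-30,-20,-10,0,10,18,21): show(st,dp(Q,.168,np.deg2rad(phi),.068)[0],dialR(90+phi),phi)
E
```

```text
h0.11 [1.1, 1.3, -42.1] [-0.0, -0.0, -0.0]  dist 42.0 ang 0.0
h0.07 [1.1, 1.3, -2.1] [-0.0, -0.0, -0.0]  dist 3.0 ang 0.0
h0.062 [1.1, 1.3, 5.9] [-0.0, -0.0, -0.0]  dist 6.0 ang 0.0
[ 0.58553129  0.26380178 -0.41241047  2.15583546  0.60528802  0.37727659
 -0.03019899] [ 0.63471649  0.13835931 -0.27292986]
-40 [-0.2, -19.1, -0.3] [-0.001, -0.001, -0.123]  dist 19.0 ang 7.0
-30 [-6.3, -47.7, -0.3] [-0.001, -0.001, -0.297]  dist 48.0 ang 17.0
-20 [-17.3, -74.9, -0.2] [-0.001, -0.001, -0.472]  dist 77.0 ang 27.0
-10 [-32.8, -99.7, -0.2] [-0.0, -0.001, -0.646]  dist 105.0 ang 37.0
0 [-52.4, -121.5, -0.2] [-0.0, -0.001, -0.821]  dist 132.0 ang 47.0
10 [-75.5, -139.5, -0.2] [-0.0, -0.001, -0.995]  dist 159.0 ang 57.0
18 [-96.0, -150.8, -0.2] [-0.0, -0.001, -1.135]  dist 179.0 ang 65.0
21 [-104.1, -154.4, -0.2] [-0.0, -0.001, -1.187]  dist 186.0 ang 68.0
```

View pics/l2scene.png

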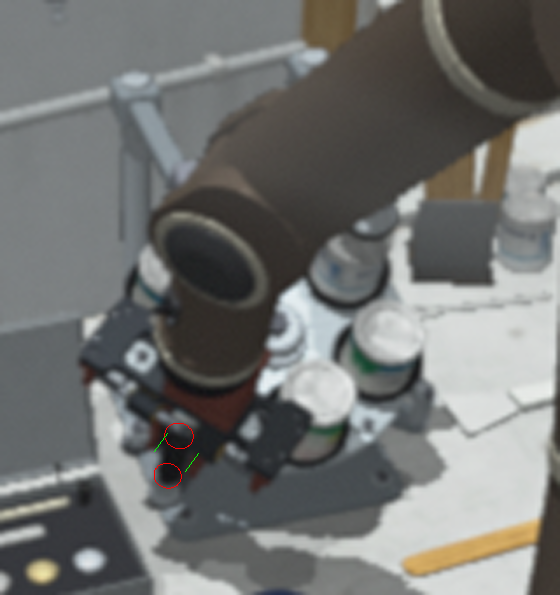

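Emit:
carry_out(targets=[[-0.2, -19, 0, 0, 0, -0.123, 30], [-2.5, -33, 0, 0, 0, -0.21, 30], [-6.3, -47.7, 0, 0, 0, -0.297, 30], [-11.3, -61.5, 0, 0, 0, -0.385, 30], [-17.3, -74.9, 0, 0, 0, -0.472, 30], [-24.6, -87.6, 0, 0, 0, -0.559, 30], [-32.8, -99.7, 0, 0, 0, -0.646, 30], [-42.2, -111, 0, 0, 0, -0.733, 30]])

```text
clock: 15.1
ee_pos: [0.4408, -0.2785, 0.1409]
tool_rot: [[-0.771, 0.511, 0.379], [0.477, 0.859, -0.187], [-0.421, 0.037, -0.906]]
force: [1.7, 4.2, 1.1]
opening: 0.0299
```

```bash
cat > arc.py <<'E'
import sys
from station import readout
from h import *
st=readout.read_state(); R,o=dialpose(*Q)
v=R.T@(np.array(st["ee_pos"])-o); F=R.T@np.array(st["force"])
ph=np.arctan2(-v[1],-v[0]); print("phi",np.rad2deg(ph).round(2),"r",np.hypot(v[0],v[1]).round(4),"h",v[2].round(4),"Frad %.1f Ftan(ccw) %.1f Fax %.1f"%(F@[-np.cos(ph),-np.sin(ph),0],F@[np.sin(ph),-np.cos(ph),0],F[2]),"q",np.round(st["q"],2),st["clock"])
H=float(sys.argv[1])
for phi in map(float,sys.argv[2:]): show(st,dp(Q,.168,np.deg2rad(phi),H)[0],dialR(90+phi),phi)
E
python3 arc.py .068 0 5 10 14 17 18 19 20 21
```

```text
phi -5.43 r 0.1675 h 0.0678 Frad 0.3 Ftan(ccw) -4.5 Fax 1.2 q [ 1.05  0.27 -0.65  2.26  0.63  0.27  0.9 ] 15.1
0.0 [-0.1, -15.9, -0.3] [0.002, 0.0, -0.083]  dist 16.0 ang 4.7
5.0 [-1.9, -30.4, -0.3] [0.002, 0.0, -0.17]  dist 31.0 ang 9.7
10.0 [-5.1, -44.8, -0.3] [0.002, 0.001, -0.257]  dist 45.0 ang 14.7
14.0 [-8.4, -56.0, -0.3] [0.002, 0.001, -0.327]  dist 57.0 ang 18.7
17.0 [-11.5, -64.2, -0.4] [0.002, 0.001, -0.379]  dist 65.0 ang 21.7
18.0 [-12.6, -67.0, -0.4] [0.002, 0.001, -0.397]  dist 68.0 ang 22.7
19.0 [-13.7, -69.7, -0.4] [0.002, 0.001, -0.414]  dist 71.0 ang 23.7
20.0 [-14.9, -72.3, -0.4] [0.002, 0.001, -0.432]  dist 74.0 ang 24.7
21.0 [-16.2, -75.0, -0.4] [0.002, 0.001, -0.449]  dist 77.0 ang 25.7
```

Emit:
carry_out(targets=[[-0.1, -16, 0, 0, 0, -0.083, 30], [-1.9, -30.4, 0, 0, 0, -0.17, 30], [-4, -40, 0, 0, 0, -0.23, 30], [-6, -48, 0, 0, 0, -0.28, 30], [-8.4, -56, 0, 0, 0, -0.327, 30], [-10, -60, 0, 0, 0, -0.352, 30], [-11.5, -64.2, 0, 0, 0, -0.379, 30], [-12.6, -67, 0, 0, 0, -0.397, 30]])

```text
clock: 16.1
ee_pos: [0.4162, -0.342, 0.1437]
tool_rot: [[-0.908, 0.176, 0.379], [0.111, 0.976, -0.187], [-0.403, -0.128, -0.906]]
force: [3.5, 5.2, 1.3]
opening: 0.0298
```

```bash
python3 arc.py .068 18 19 20 21 22
```

```text
phi 17.99 r 0.1681 h 0.0676 Frad -3.2 Ftan(ccw) -5.5 Fax 0.8 q [ 1.38  0.35 -0.85  2.21  0.65  0.32  1.46] 16.1
18.0 [-0.1, -0.0, -0.4] [0.002, 0.001, -0.003]  dist 0.0 ang 0.2
19.0 [-0.2, -3.0, -0.4] [0.002, 0.001, -0.02]  dist 3.0 ang 1.2
20.0 [-0.3, -5.9, -0.4] [0.002, 0.001, -0.038]  dist 6.0 ang 2.2
21.0 [-0.4, -8.8, -0.4] [0.002, 0.001, -0.055]  dist 9.0 ang 3.2
22.0 [-0.6, -11.7, -0.4] [0.002, 0.001, -0.073]  dist 12.0 ang 4.2
```

Not at the stop yet (no force rise). Creep on.

Emit:
carry_out(targets=[[0, -1, 0, 0, 0, -0.006, 30], [0, -2, 0, 0, 0, -0.012, 30], [-0.2, -3, 0, 0, 0, -0.018, 30], [-0.2, -3.7, 0, 0, 0, -0.022, 30], [-0.2, -4.4, 0, 0, 0, -0.027, 30], [-0.2, -4.8, 0, 0, 0, -0.03, 30], [-0.2, -4.8, 0, 0, 0, -0.03, 30], [-0.2, -4.8, 0, 0, 0, -0.03, 30]])

```text
clock: 17.1
ee_pos: [0.4155, -0.3461, 0.1442]
tool_rot: [[-0.913, 0.149, 0.379], [0.082, 0.979, -0.187], [-0.399, -0.139, -0.906]]
force: [3.0, 4.9, 2.7]
opening: 0.03
```

```bash
python3 arc.py .068 18 20 21 22; python3 look2.py s1 18 >/dev/null
```

```text
phi 19.42 r 0.1682 h 0.0676 Frad -3.4 Ftan(ccw) -4.9 Fax 2.2 q [ 1.4   0.35 -0.86  2.2   0.65  0.33  1.49] 17.1
18.0 [-0.2, 4.2, -0.4] [0.002, 0.0, 0.027]  dist 4.0 ang 1.5
20.0 [-0.2, -1.7, -0.4] [0.002, 0.0, -0.008]  dist 2.0 ang 0.5
21.0 [-0.2, -4.6, -0.4] [0.002, 0.0, -0.026]  dist 5.0 ang 1.5
22.0 [-0.3, -7.6, -0.5] [0.002, 0.0, -0.043]  dist 8.0 ang 2.5
```

View pics/s1top.png

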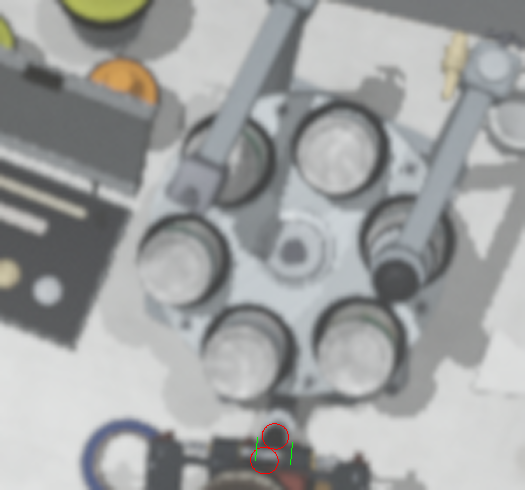

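Emit:
carry_out(targets=[[0, -0.7, 0, 0, 0, -0.004, 30], [0, -1.4, 0, 0, 0, -0.008, 30], [0, -2, 0, 0, 0, -0.012, 30], [0, -2.6, 0, 0, 0, -0.016, 30], [0, -3.2, 0, 0, 0, -0.019, 30], [0, -3.2, 0, 0, 0, -0.019, 30], [0, -3.2, 0, 0, 0, -0.019, 30], [0, -3.2, 0, 0, 0, -0.019, 30]])

```text
clock: 18.2
ee_pos: [0.4155, -0.3473, 0.1443]
tool_rot: [[-0.916, 0.129, 0.379], [0.062, 0.981, -0.185], [-0.396, -0.145, -0.907]]
force: [2.9, 12.7, 4.8]
opening: 0.0299
```

```bash
python3 arc.py .068 18 20 21 22
```

```text
phi 19.82 r 0.168 h 0.0674 Frad -3.5 Ftan(ccw) -12.2 Fax 5.7 q [ 1.41  0.36 -0.87  2.2   0.65  0.33  1.52] 18.2
18.0 [-0.2, 5.3, -0.5] [0.004, 0.001, 0.047]  dist 5.0 ang 2.7
20.0 [-0.0, -0.5, -0.6] [0.004, 0.001, 0.012]  dist 1.0 ang 0.8
21.0 [0.0, -3.5, -0.6] [0.004, 0.001, -0.005]  dist 4.0 ang 0.4
22.0 [-0.0, -6.4, -0.6] [0.004, 0.001, -0.022]  dist 6.0 ang 1.3
```

Emit:
carry_out(targets=[[0, -1, 0, 0, 0, 0, 30], [0, -1.5, 0, 0, 0, 0, 30], [0, -1.5, 0, 0, 0, 0, 30], [-0.3, 10, 0, 0, 0, 0.06, 30], [-1.6, 23.4, 0, 0, 0, 0.14, 30], [-6.5, 46.3, 0, 0, 0, 0.279, 30], [-14.5, 68.3, 0, 0, 0, 0.419, 30], [-25.5, 89, 0, 0, 0, 0.559, 30]])

```text
clock: 19.2
ee_pos: [0.4487, -0.2643, 0.141]
tool_rot: [[-0.703, 0.603, 0.376], [0.579, 0.793, -0.188], [-0.412, 0.086, -0.907]]
force: [0.3, -1.1, -0.9]
opening: 0.0298
```

```bash
python3 arc.py .068 -15 -20 -25 -30 -35 -40 -44 -47
```

```text
phi -10.93 r 0.1692 h 0.0675 Frad -0.4 Ftan(ccw) 0.8 Fax -1.1 q [ 0.95  0.25 -0.58  2.27  0.63  0.27  0.74] 19.2
-15.0 [-1.4, 11.9, -0.5] [-0.001, -0.002, 0.056]  dist 12.0 ang 3.2
-20.0 [-2.9, 26.5, -0.5] [-0.001, -0.002, 0.143]  dist 27.0 ang 8.2
-25.0 [-5.6, 40.9, -0.5] [-0.001, -0.002, 0.231]  dist 41.0 ang 13.2
-30.0 [-9.6, 55.0, -0.5] [-0.001, -0.002, 0.318]  dist 56.0 ang 18.2
-35.0 [-14.7, 68.7, -0.6] [-0.001, -0.002, 0.405]  dist 70.0 ang 23.2
-40.0 [-21.1, 81.9, -0.6] [-0.001, -0.002, 0.492]  dist 85.0 ang 28.2
-44.0 [-27.0, 92.1, -0.6] [-0.001, -0.002, 0.562]  dist 96.0 ang 32.2
-47.0 [-31.9, 99.4, -0.6] [-0.002, -0.002, 0.615]  dist 104.0 ang 35.2
```

Emit:
carry_out(targets=[[-1.4, 12, 0, 0, 0, 0.056, 30], [-2.9, 26.5, 0, 0, 0, 0.143, 30], [-5.6, 40.9, 0, 0, 0, 0.231, 30], [-9.6, 55, 0, 0, 0, 0.318, 30], [-14.7, 68.7, 0, 0, 0, 0.405, 30], [-21.1, 82, 0, 0, 0, 0.492, 30], [-27, 92, 0, 0, 0, 0.562, 30], [-32, 99.5, 0, 0, 0, 0.615, 30]])

```text
clock: 20.2
ee_pos: [0.5315, -0.2041, 0.163]
tool_rot: [[-0.229, 0.898, 0.377], [0.93, 0.316, -0.188], [-0.288, 0.307, -0.907]]
force: [0.0, 0.4, -0.4]
opening: 0.0299
```

```bash
python3 look2.py s2 -47; python3 arc.py .068 -47 -48 -40 -30 -20 -10 0
```

```text
h0.11 [0.4, -0.5, -42.5] [-0.001, -0.001, 0.003]  dist 43.0 ang 0.2
h0.07 [0.4, -0.4, -2.5] [-0.001, -0.001, 0.003]  dist 3.0 ang 0.2
h0.062 [0.3, -0.4, 5.5] [-0.001, -0.001, 0.003]  dist 6.0 ang 0.2
[ 0.56329269  0.26326438 -0.3912459   2.15400066  0.59347066  0.3766485
 -0.01984852] [ 0.02911159  0.41971037 -0.39252305]
phi -47.3 r 0.1676 h 0.0675 Frad -0.4 Ftan(ccw) -0.7 Fax -0.5 q [ 0.56  0.26 -0.39  2.15  0.59  0.38 -0.02] 20.3
-47.0 [0.4, -0.9, -0.5] [-0.0, -0.001, 0.004]  dist 1.0 ang 0.3
-48.0 [0.3, 2.0, -0.5] [-0.0, -0.001, 0.022]  dist 2.0 ang 1.2
-40.0 [-0.8, -21.4, -0.5] [-0.0, -0.001, -0.118]  dist 21.0 ang 6.8
-30.0 [-6.7, -50.0, -0.4] [-0.0, -0.001, -0.292]  dist 50.0 ang 16.8
-20.0 [-17.6, -77.2, -0.4] [-0.0, -0.001, -0.467]  dist 79.0 ang 26.8
-10.0 [-33.0, -102.1, -0.4] [-0.0, -0.001, -0.641]  dist 107.0 ang 36.8
0.0 [-52.5, -124.0, -0.4] [-0.0, -0.001, -0.816]  dist 135.0 ang 46.8
```

View pics/s2scene.png

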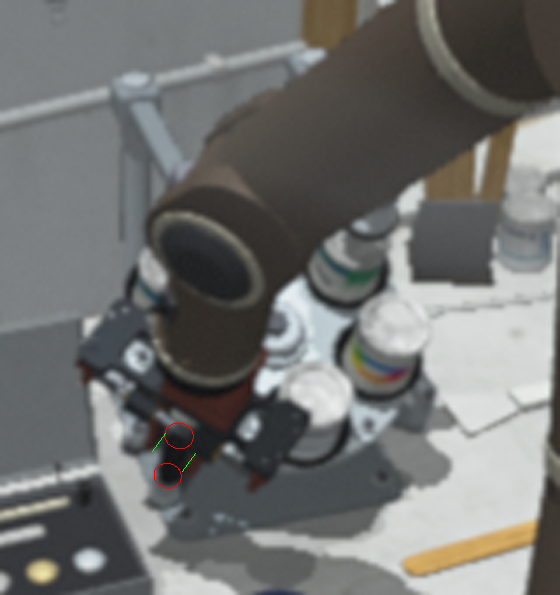

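View pics/s2topr.png

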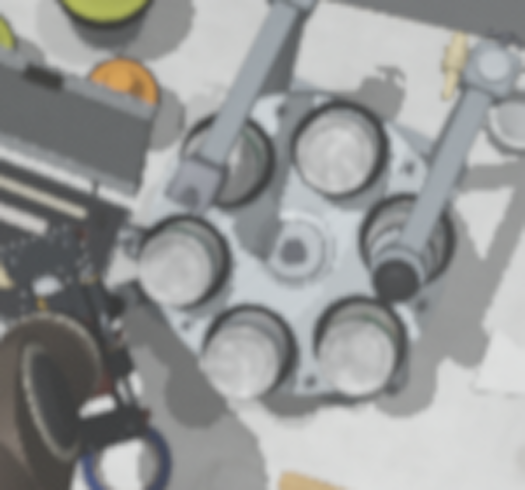

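Emit:
carry_out(targets=[[0.3, 2, 0, 0, 0, 0.015, 30], [0.3, 2, 0, 0, 0, 0.015, 30], [0.3, 2, 0, 0, 0, 0.015, 30], [0.3, -0.9, 0, 0, 0, 0, 30], [-0.8, -21.4, 0, 0, 0, -0.118, 30], [-3, -36, 0, 0, 0, -0.205, 30], [-6.7, -50, 0, 0, 0, -0.292, 30], [-11.6, -64, 0, 0, 0, -0.38, 30]])

```text
clock: 21.3
ee_pos: [0.4775, -0.2349, 0.1471]
tool_rot: [[-0.55, 0.744, 0.38], [0.741, 0.644, -0.187], [-0.384, 0.179, -0.906]]
force: [4.6, 1.4, -0.4]
opening: 0.0303
```

```bash
python3 arc.py .068 -20 -15 -10 -5 0 5 10 15
```

```text
phi -25.11 r 0.168 h 0.0677 Frad -1.3 Ftan(ccw) -4.2 Fax -1.9 q [ 0.77  0.24 -0.49  2.25  0.63  0.29  0.42] 21.3
-20.0 [-0.5, -15.0, -0.3] [0.002, 0.0, -0.082]  dist 15.0 ang 4.7
-15.0 [-2.3, -29.5, -0.3] [0.002, 0.0, -0.169]  dist 30.0 ang 9.7
-10.0 [-5.4, -43.8, -0.4] [0.002, 0.0, -0.256]  dist 44.0 ang 14.7
-5.0 [-9.8, -57.8, -0.4] [0.002, 0.0, -0.343]  dist 59.0 ang 19.7
0.0 [-15.3, -71.4, -0.4] [0.002, 0.001, -0.431]  dist 73.0 ang 24.7
5.0 [-22.0, -84.4, -0.5] [0.002, 0.001, -0.518]  dist 87.0 ang 29.7
10.0 [-29.8, -96.8, -0.5] [0.002, 0.001, -0.605]  dist 101.0 ang 34.7
15.0 [-38.7, -108.5, -0.5] [0.002, 0.001, -0.693]  dist 115.0 ang 39.7
```

Emit:
carry_out(targets=[[-0.5, -15, 0, 0, 0, -0.082, 30], [-2.3, -29.5, 0, 0, 0, -0.169, 30], [-5.4, -43.8, 0, 0, 0, -0.256, 30], [-9.8, -57.8, 0, 0, 0, -0.343, 30], [-15.3, -71.4, 0, 0, 0, -0.431, 30], [-22, -84.4, 0, 0, 0, -0.518, 30], [-29.8, -96.8, 0, 0, 0, -0.605, 30], [-34, -103, 0, 0, 0, -0.65, 30]])

```text
clock: 22.3
ee_pos: [0.4194, -0.3266, 0.1419]
tool_rot: [[-0.888, 0.26, 0.38], [0.202, 0.961, -0.188], [-0.414, -0.09, -0.906]]
force: [4.8, 3.9, 0.8]
opening: 0.0302
```

```bash
python3 arc.py .068 14 16 18 19 20 21 22
```

```text
phi 12.6 r 0.1684 h 0.0677 Frad -3.8 Ftan(ccw) -4.9 Fax -0.4 q [ 1.3   0.32 -0.79  2.23  0.62  0.29  1.35] 22.3
14.0 [-0.4, -4.1, -0.3] [0.001, 0.002, -0.027]  dist 4.0 ang 1.5
16.0 [-0.7, -10.0, -0.3] [0.001, 0.002, -0.062]  dist 10.0 ang 3.5
18.0 [-1.1, -15.8, -0.3] [0.001, 0.002, -0.096]  dist 16.0 ang 5.5
19.0 [-1.5, -18.7, -0.3] [0.001, 0.002, -0.114]  dist 19.0 ang 6.5
20.0 [-1.8, -21.6, -0.3] [0.001, 0.002, -0.131]  dist 22.0 ang 7.5
21.0 [-2.2, -24.5, -0.3] [0.001, 0.002, -0.149]  dist 25.0 ang 8.5
22.0 [-2.7, -27.4, -0.3] [0.001, 0.002, -0.166]  dist 28.0 ang 9.5
```

Emit:
carry_out(targets=[[-0.4, -4, 0, 0, 0, -0.027, 30], [-0.6, -8, 0, 0, 0, -0.05, 30], [-0.8, -12, 0, 0, 0, -0.075, 30], [-1.1, -15.8, 0, 0, 0, -0.096, 30], [-1.4, -18.7, 0, 0, 0, -0.114, 30], [-1.7, -21, 0, 0, 0, -0.128, 30], [-2, -23, 0, 0, 0, -0.14, 30], [-2, -24.2, 0, 0, 0, -0.145, 30]])

```text
clock: 23.3
ee_pos: [0.4152, -0.3472, 0.1442]
tool_rot: [[-0.916, 0.128, 0.38], [0.06, 0.981, -0.185], [-0.396, -0.146, -0.907]]
force: [3.2, 12.7, 3.8]
opening: 0.0304
```

```bash
python3 arc.py .068 20
```

```text
phi 19.82 r 0.1683 h 0.0675 Frad -3.5 Ftan(ccw) -12.3 Fax 4.6 q [ 1.4   0.35 -0.86  2.2   0.64  0.32  1.53] 23.3
20.0 [-0.3, -0.5, -0.5] [0.004, 0.001, 0.014]  dist 1.0 ang 0.8
```

Same stop angle and force as the first stroke. A little more push to be certain, then return.

Emit:
carry_out(targets=[[0, -1, 0, 0, 0, 0, 30], [0, -1.5, 0, 0, 0, 0, 30], [0, -1.5, 0, 0, 0, 0, 30], [-0.3, 10, 0, 0, 0, 0.06, 30], [-1.6, 23.4, 0, 0, 0, 0.14, 30], [-6.5, 46.3, 0, 0, 0, 0.279, 30], [-14.5, 68.3, 0, 0, 0, 0.419, 30], [-25.5, 89, 0, 0, 0, 0.559, 30]])

```text
clock: 24.3
ee_pos: [0.4483, -0.2639, 0.1408]
tool_rot: [[-0.704, 0.602, 0.376], [0.578, 0.794, -0.188], [-0.412, 0.085, -0.907]]
force: [0.8, 0.8, -0.6]
opening: 0.0299
```

Emit:
carry_out(targets=[[-1.4, 12, 0, 0, 0, 0.056, 30], [-2.9, 26.5, 0, 0, 0, 0.143, 30], [-5.6, 40.9, 0, 0, 0, 0.231, 30], [-9.6, 55, 0, 0, 0, 0.318, 30], [-14.7, 68.7, 0, 0, 0, 0.405, 30], [-21.1, 82, 0, 0, 0, 0.492, 30], [-27, 92, 0, 0, 0, 0.562, 30], [-32, 99.5, 0, 0, 0, 0.615, 30]])

```text
clock: 25.3
ee_pos: [0.5311, -0.2035, 0.1626]
tool_rot: [[-0.231, 0.897, 0.377], [0.929, 0.318, -0.188], [-0.289, 0.307, -0.907]]
force: [-0.2, 0.4, -0.2]
opening: 0.03
```

```bash
python3 arc.py .068 -47 -48
```

```text
phi -47.06 r 0.1684 h 0.0674 Frad 0.4 Ftan(ccw) 0.1 Fax -0.0 q [ 0.54  0.26 -0.37  2.16  0.58  0.37 -0.01] 25.3
-47.0 [-0.4, -0.2, -0.6] [-0.001, -0.001, 0.005]  dist 1.0 ang 0.3
-48.0 [-0.4, 2.8, -0.6] [-0.001, -0.001, 0.022]  dist 3.0 ang 1.3
```

Emit:
carry_out(targets=[[0, 2.8, 0, 0, 0, 0.01, 30], [0, 2.8, 0, 0, 0, 0.01, 30], [0, 0, 0, 0, 0, 0, 38], [0, 0, 0, 0, 0, 0, 45], [0, 0, 0, 0, 0, 0, 45], [0, 0, -25, 0, 0, 0, 45], [0, 0, -60, 0, 0, 0, 45], [0, 0, -110, 0, 0, 0, 45]])

```text
clock: 26.3
ee_pos: [0.4886, -0.1828, 0.2623]
tool_rot: [[-0.233, 0.897, 0.375], [0.929, 0.319, -0.187], [-0.287, 0.305, -0.908]]
force: [1.2, -0.9, -0.0]
opening: 0.0449
```

Run:
```python
from station import readout
from h import *
st=readout.read_state();print(st["q"])
show(st,(.40,-.03,.33),dialR(43))
```

```text
[ 0.715251    0.03841381 -0.52614256  2.12645426  0.24134761  0.57607516
  0.31130155]
 [143.1, -10.1, -123.3] [-0.003, -0.003, 0.006]  dist 189.0 ang 0.4
```

Emit:
carry_out(targets=[[20, 0, -30, 0, 0, 0, 45], [45, -3, -60, 0, 0, 0, 45], [75, -5, -80, 0, 0, 0, 45], [105, -8, -100, 0, 0, 0, 45], [130, -10, -115, 0, 0, 0, 45], [143, -10, -123, 0, 0, 0, 45], [143, -10, -123, 0, 0, 0, 45], [143, -10, -123, 0, 0, 0, 45]])

```text
clock: 27.3
ee_pos: [0.4011, -0.0306, 0.3294]
tool_rot: [[-0.232, 0.897, 0.377], [0.929, 0.32, -0.188], [-0.289, 0.307, -0.907]]
force: [0.0, -0.3, 0.1]
opening: 0.045
```

```bash
python3 look2.py f1 -47
python3 - <<'E'
from station import imaging,spotter
from h import *
for n in ("scene","top"):
    p=imaging.grab_frame(n); cv2.imwrite(f"pics/full{n}.png",p["img"][:,:,::-1])
    R,o=dialpose(*Q)
    for k in range(6): 
        print(n,k,proj(p,dp(Q,.095,k*np.pi/3,.003))[0].round(1),end=" ")
    print(); 
    for l in("free_nest","tin","lid_press_seat","lever_handle"): print(l,[(np.round(d["position"],1).tolist(),round(d["p"],2)) for d in spotter.tip_of(p,l)[:3]])
E
```

```text
h0.11 [-142.9, 10.0, 190.3] [-0.001, -0.001, 0.006]  dist 238.0 ang 0.4
h0.07 [-143.0, 10.0, 230.3] [-0.001, -0.001, 0.006]  dist 271.0 ang 0.4
h0.062 [-143.0, 10.0, 238.3] [-0.001, -0.001, 0.006]  dist 278.0 ang 0.4
[ 0.52176096 -0.29078014 -0.60746778  2.19263904  0.08386258  0.81843823
  0.15099464] [ 0.03029198 -0.3070971   0.05202472]
scene 0 [345.4 191.7] scene 1 [366.5 173.6] scene 2 [357.7 147.5] scene 3 [328.9 138.7] scene 4 [307.4 155.5] scene 5 [315.2 182.4] 
free_nest [([359.5, 147.4], 0.97)]
tin [([359.2, 147.8], 0.73)]
lid_press_seat [([227.2, 289.2], 0.46)]
lever_handle [([308.1, 199.2], 0.63)]
top 0 [341.2 208.8] top 1 [372.5 206.6] top 2 [386.1 178.3] top 3 [367.5 152. ] top 4 [335.7 154.9] top 5 [323.  183.3] 
free_nest [([386.9, 181.5], 0.8)]
tin [([384.5, 181.4], 0.39)]
lid_press_seat [([383.4, 175.5], 0.84)]
lever_handle [([296.7, 196.6], 0.6), ([388.8, 260.0], 0.19)]
```

View pics/f1scene.png

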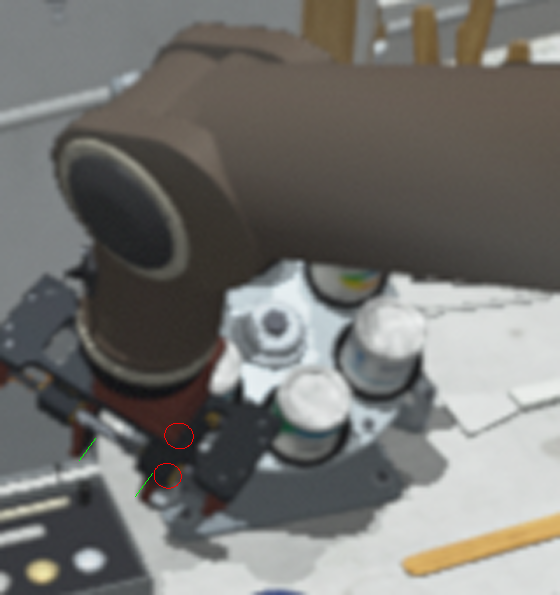

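View pics/f1top.png

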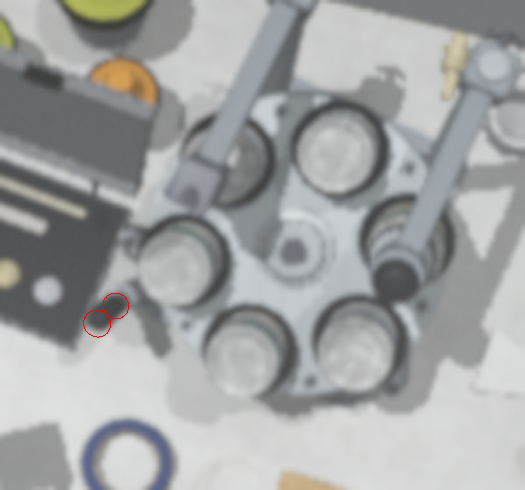

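View pics/fullscene.png

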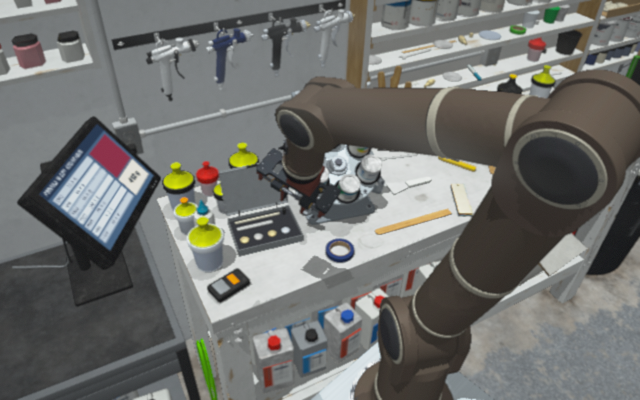

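Run:
```python
from station import readout
from h import *
st=readout.read_state()
show(st,(.46,.0,.27),toolR(20))
```

```text
[31.7, 44.4, 70.5] [0.308, 0.307, -0.055]  dist 89.0 ang 25.1
```

Emit:
carry_out(targets=[[5, 7, 12, 0.05, 0.05, 0, 45], [11, 15, 24, 0.1, 0.1, -0.02, 45], [16, 22, 36, 0.15, 0.15, -0.03, 45], [21, 30, 48, 0.2, 0.2, -0.04, 45], [26, 37, 60, 0.26, 0.26, -0.05, 45], [32, 44, 70, 0.308, 0.307, -0.055, 45], [32, 44, 70, 0.308, 0.307, -0.055, 45], [32, 44, 70, 0.308, 0.307, -0.055, 45]])

```text
clock: 28.9
ee_pos: [0.459, 0.0003, 0.2703]
tool_rot: [[-0.342, 0.94, 0.001], [0.94, 0.342, -0.001], [-0.001, 0.0, -1.0]]
force: [-0.5, 0.1, 0.3]
opening: 0.0447
```

```bash
python3 look2.py f2 -47
```

```text
h0.11 [-203.5, -14.7, 69.1] [-0.309, -0.307, 0.061]  dist 215.0 ang 25.2
h0.07 [-215.7, -3.0, 105.4] [-0.309, -0.307, 0.061]  dist 240.0 ang 25.2
h0.062 [-218.2, -0.7, 112.6] [-0.309, -0.307, 0.061]  dist 246.0 ang 25.2
[ 0.4863676   0.15923938 -0.65471063  1.91585265  0.10926233  1.10098864
  0.13770058] [-0.54942013  0.06517489  0.3123235 ]
```

View pics/f2scene.png

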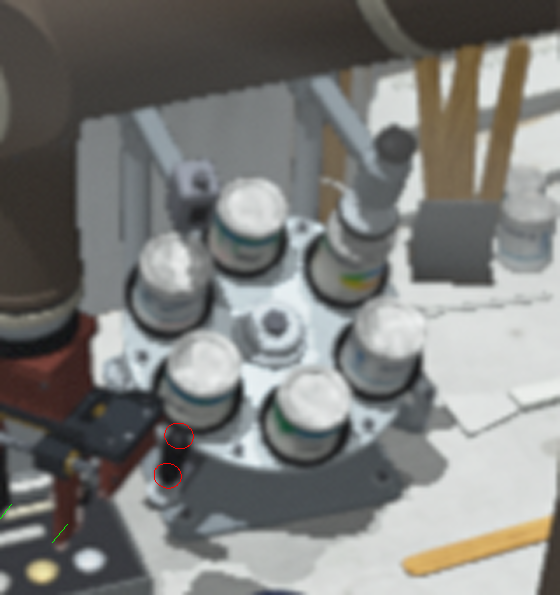

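The scene view shows the coloured tin at about (347, 265), seated under the wide-footed press. The lever is at rest, inside its predicted circles at about (175, 455). The arm is clear of everything, so I'm handing in.

```bash
python3 -c "
from station import ticket
print(ticket.hand_in())"
```

```text
the job is handed in; nothing more can be done
None
```

The tin is in the empty nest and under the lid press, the lever is back at rest, and I handed the job in at about 29 s.

- **Loading:** I gripped the tin at 62 mm and lowered it along the dial's axis. It met the nest floor at the expected depth with about 37 N along the axis, at which point I let go.
- **Indexing:** The pictures showed the wide-footed press over the back-right nest, so the tin needed two strokes. Both ended at the same far stop, with the tool at 19.8° and the force rising from about 5 to 12 N. I returned the lever past its rest angle each time.
- **Last checks:** The final picture shows the coloured tin seated under the press foot, and the networks put the loaded nest and the tin there too. The handle stands at its rest position. The tape roll, gauge and other loose things looked unmoved, and the arm was touching nothing.

**What disagreed:**
- The scene and top cameras differed by up to 5–6 mm on the dial's position, so I used a joint fit of both. One low-confidence detection of the press seat in the scene view was clearly wrong, and I ignored it.
- During the final retreat, joint 2 read -0.2908 against its stated limit of -0.29 rad. I moved it away at once, but it may have touched that limit.

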